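Make up the chess turner's kits

TASK

Make up the three kits on the bench: the white king and the round cork block go in the blue-lined tray, the brass-crowned black queen and the green oil can in the red-lined tray, one thing to a pocket (either pocket), and the all-black queen goes on the middle of the green felt pad between the rooks in the open drawer. Everything must stand upright and flat on its floor, and the bare-wood pawn must be left standing where it is.

Things in the scene. Friction and masses are not known exactly. Their poses are not given: they have to be found in the camera images.
- queen_black: Loose chess queen lacquered black all over, crown included, 92 mm high, base 36 mm across; near-cylindrical stem 20 mm across from 26 to 60 mm above its foot (grip there), collar 26 mm across at 64-67 mm and crown 27 mm across at 80 mm. About 70 g. Origin: centre of its underside, z up along its axis (it stands upright at the start).
- queen_brass: Loose chess queen of the same shape and size (92 mm high, base 36 mm, stem 20 mm across from 26 to 60 mm up), black with a brass-gold crown top. About 70 g. Origin: centre of its underside, z up along its axis (it stands upright at the start).
- king: Loose white holly chess king with a small cross on top, 93 mm high, base 40 mm across; stem 22 mm across from 26 to 60 mm above its foot (grip there), collar 28 mm across at 64-67 mm. About 80 g. Origin: centre of its underside, z up along its axis (it stands upright at the start).
- cork_block: Loose round cork sanding block, a plain cylinder 56 mm across and 40 mm high. About 40 g. Origin: centre of its underside, z up along its axis (it stands upright at the start).
- oil_can: Loose squat green enamel oil can: upright cylinder 52 mm across and 42 mm high, above it a cone and a thin brass nozzle on the axis, 68 mm high in all. Grip the cylinder. About 180 g. Origin: centre of its underside, z up along its axis (it stands upright at the start).
- pawn: Loose brown bare-wood pawn, 57 mm high, base 32 mm across; a bystander that must stay where it is. Origin: centre of its underside, z up along its axis (it stands upright at the start).
- tray_blue: Dark wooden kit tray, fixed to the bench, 90 (x) x 175 (y) x 10 mm high, with blue lining. Two square pockets, each 80 x 80 mm inside, centred 42.5 mm either side of the origin along its own y; floor 4 mm above the bench, walls and divider 5 mm thick and 6 mm above the pocket floor. Origin: centre of its underside, z up.
- tray_red: Dark wooden kit tray, fixed to the bench, 90 (x) x 175 (y) x 10 mm high, with red lining. Two square pockets, each 80 x 80 mm inside, centred 42.5 mm either side of the origin along its own y; floor 4 mm above the bench, walls and divider 5 mm thick and 6 mm above the pocket floor. Origin: centre of its underside, z up.
- pad (a point): Centre of the round green felt pad (50 mm across, flush) on the floor of the half-open pine drawer, 14 mm above the bench; z up, x to the back. Front's inner face 45 mm from it, side walls 105 mm; over the floor sides rise 30, front 38 mm. Two fixed black rooks, 48 mm high, 30 across, 75 mm either side along y. The 62 mm high drawer unit begins 60 mm or more behind. Stiff slide, about 6 N.
There are look-alikes about, which are no part of the job. Leave any turquoise look-alike of the tray_blue alone.

How it is judged:
By the outcome, as a careful person would: the job done as asked, in the order asked, and still so for the second after the job is handed in, with the robot touching nothing.
It also fails if it takes over 128 s, if anything falls off the work surface, if the arm or the gripper's body presses on something with over 40 N, if the wrist force passes 120 N, or if a joint passes its speed limit or range.

ROBOT

A 7-joint arm with a two-finger parallel gripper is mounted at the origin on the work surface. World frame = base frame: x ahead of the robot, y to its left, z up, the work surface at z = 0. Lengths are in m, angles in rad, forces in N, time in s.
With the tool pointing down it reaches from about 0.4 to 0.85 m from the base axis. Payload 4.5 kg.
Tool frame: the origin (TCP) lies midway between the tips of the shut fingers; the grasp point (between the pads) lies r.grip_point_offset behind it (r.grip_point_offset is the distance from the TCP to the grasp point, in m); z points along the fingers, y is the line along which they close (so a half turn about z gives the same grasp; the last joint's range is limited). The gripper opens to 88 mm and grips with 3 to 60 N. Pads are 18 mm wide; open, the fingers measure 123 mm over their backs; the gripper's body (75 mm by 187 mm) begins 45 mm behind the grasp point.
Start: joints at [1.192, 0.689, -0.195, 1.565, 0.157, 0.902, -0.215], TCP at [0.251, -0.573, 0.239] pointing down, gripper open.
Joint ranges: [-3.01, 3.01], [-0.46, 2.08], [-1.47, 1.51], [0.13, 2.56], [-1, 4.14], [0.04, 2.09], [-2.66, 2.66]. Speed limits (rad/s): [2.57, 2.57, 3.14, 3.14, 3.14, 3.14, 3.14].

INTERFACE

Orientations are given as a unit quaternion [x, y, z, w].
In Python, from plant import r gives the robot as it stands.
- The arm moves only by the shell command python3 -m jog 'ROWS' [FORCE]. ROWS is JSON, a list of rows, each an object of numbers: "wx", "wy", "wz": the turn, a rotation vector about the world's x, y, z as a fraction of full scale; "dx", "dy", "dz": the shift along the world's x, y, z as a fraction of full scale; "hand": the closure, from 0 (fully open) to 1 (shut). In form: [{"wx": .., "wy": .., "wz": .., "dx": .., "dy": .., "dz": .., "hand": ..}, ...]. A call has 1 to 5 rows; each row shifts and turns the commanded pose from where the row before left it; what a row does not reach is not made up. Full scale, the value 1, is 0.25 m for a shift and 2 rad for a turn. A row lasts 1/12 s, in which the tool goes at most 41.7 mm and 7.16 degrees, less where a joint would pass 70% of its speed; a pose out of reach is approached as far as the arm can. A call with a number of a shift or a turn outside -1 to 1 is refused whole. A call with a gripper value outside its range is refused whole. The fingers move at their own pace and stop on an object; FORCE is the grip in N (left out, the last holds). Time passes only in rows, so rows that do not move let the fingers close. It gives the time, the measured TCP pose, the force, the opening and the grip force at its end, in the units of the state.
- r.get_state(): the state, without advancing time (a new reading comes with each control period).
- r.snapshot(name): name is "side" or "top"; returns the picture (400x640x3 uint8, red, green, blue); there is no depth.
- r.camera_info(name): a dict with "mtx" (3x3 intrinsics, pixels), "R" (3x3) and "t" (3): a world point X has camera coordinates R X + t. Camera axes: x right, y down, z forward; pixel columns grow to the right and rows downward; lengths in m; the calibration is good to about 2 mm. A picture is of the moment at which its call begins. camera_info takes no time and is no camera call.
- r.finish_job(): hands the job in; it is judged then, once.
Trained networks look in the newest picture that a camera, given by its name, has taken for a name from the list of things; names that differ only in an ending like _2 or _b are one class to them, and where a whole thing is asked for, a point or a joint stands for the part that bears it (a point fixed in the world has none). Each returns a list of dicts, best first, with "p" (0 to 1); they miss things now and then, are a little off and sometimes report something else, mostly with a low value. They report only what shows in the picture. A call takes as long as a camera call. They do not tell look-alikes from the thing itself.
- r.search_frame(camera, query): "bbox" ([left, top, right, bottom] in pixels, round what is visible of it).
- r.masks_of(camera, query): "region" (400x640 bool, what is visible of it) and "bbox" ([left, top, right, bottom] in pixels, round what is visible of it).
The state is a dict: "clock": time; "q": joint angles; "qd": joint speeds; "joint_torque": joint torques, N m; "tool_pos": TCP position; "eef_rot": TCP orientation; "contact_force": force on the tool from outside, world axes, zero at the start; "moment": the same for the moment, N m; "opening": opening from 0.0 (shut) to 1.0 (fully open); "finger_force": force on a finger pad.
Only numpy, scipy, OpenCV 4.12 (cv2) and the standard library are available. Lean on these libraries where they do the work, as an engineer would, in place of code of your own. Each camera call takes 0.05 s, during which the arm holds its last target. There are 200 camera calls.

## Working session

There is one attempt and no reset: what is moved stays moved. The work goes in short steps, Python scripts to look and compute and a shell command to move; the robot and the scene stay as the last step left them, time stands still between calls to the robot, and variables do not carry over. Pictures are saved under pics/ and viewed, at most 14 in all, crops included, and the job is handed in when it is done.

```bash
ls; mkdir -p pics
python3 - <<'E'
from plant import r
import cv2
for c in("top","side"):
    im=r.snapshot(c); cv2.imwrite(f"pics/{c}0.png",im[:,:,::-1])
    print(c,r.camera_info(c))
s=r.get_state();print(s,r.grip_point_offset)
E
```

```text
pics
top {'mtx': array([[379.96947748,   0.        , 326.07399617],
       [  0.        , 379.96947748, 194.20381141],
       [  0.        ,   0.        ,   1.        ]]), 'R': array([[ 0.02520035, -0.99962862,  0.0103711 ],
       [-0.98019173, -0.0267463 , -0.19623661],
       [ 0.19644112, -0.00522044, -0.98050173]]), 't': array([-0.11781911,  0.52101762,  1.29992764])}
side {'mtx': array([[516.34506817,   0.        , 319.93666527],
       [  0.        , 516.34506817, 199.22316775],
       [  0.        ,   0.        ,   1.        ]]), 'R': array([[-8.58233023e-01, -5.13260028e-01, -4.71672934e-04],
       [-3.04274319e-01,  5.09523216e-01, -8.04862244e-01],
       [ 4.13343946e-01, -6.90615838e-01, -5.93461495e-01]]), 't': array([0.38871568, 0.27329736, 1.12809559])}
{'clock': 0.1, 'q': array([ 1.19180698,  0.68990262, -0.19449954,  1.56618177,  0.15730503,
        0.90250489, -0.21511689]), 'qd': array([-0.00132873, -0.00187229,  0.00017152, -0.00150757,  0.00187729,
        0.0010101 ,  0.00017643]), 'joint_torque': array([-3.23245040e-03, -5.28501749e+01, -1.27171285e+00, -1.53839314e+01,
       -5.26875362e-02,  1.92422543e-03,  3.47403761e-05]), 'tool_pos': array([ 0.25046172, -0.57203102,  0.23800367]), 'eef_rot': array([ 9.78771757e-01,  2.04951707e-01, -2.28848372e-04, -7.70301207e-04]), 'contact_force': array([ 0.32666942,  0.44809798, -0.70160828]), 'moment': array([-0.01674301, -0.01141415, -0.05577906]), 'finger_force': 0.0, 'opening': 0.999986947038299} 0.0187
```

View pics/top0.png

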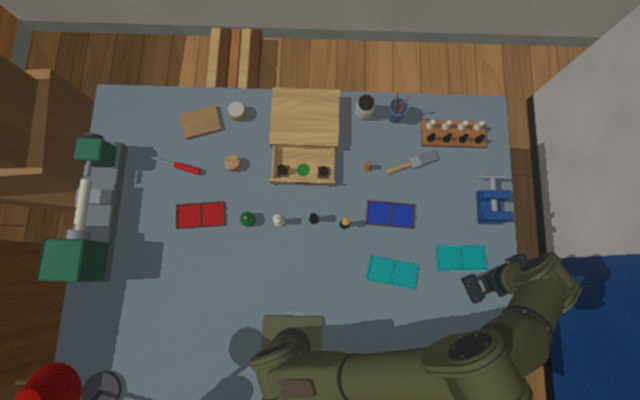

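View pics/side0.png

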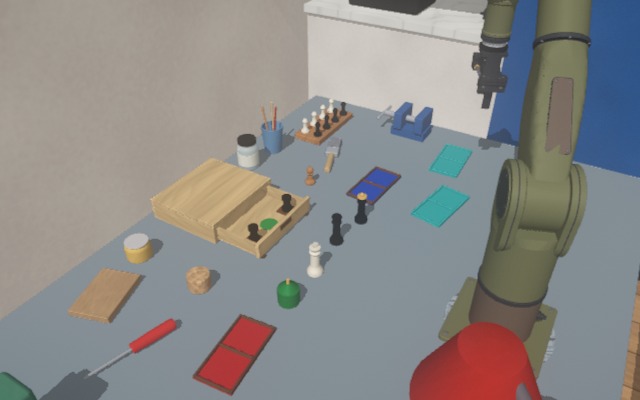

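```bash
cat > h.py <<'E'
from plant import r
import numpy as np,cv2
def unproj(c,u,v,z):
    i=r.camera_info(c);d=i["R"].T@np.linalg.solve(i["mtx"],[u,v,1.]);o=-i["R"].T@i["t"]
    return o+d*(z-o[2])/d[2]
def proj(c,X):
    i=r.camera_info(c);p=i["mtx"]@(i["R"]@np.array(X)+i["t"]);return p[:2]/p[2]
E
python3 - <<'E'
from h import *
for c in("top","side"):
    r.snapshot(c)
    for n in("queen_black","queen_brass","king","cork_block","oil_can","pawn","tray_blue","tray_red","pad"):
        print(c,n,[(round(float(d["p"]),2),np.round(d["bbox"]).astype(int).tolist()) for d in r.search_frame(c,n)][:5])
E
```

```text
top queen_black [(0.47, [308, 212, 319, 223]), (0.47, [272, 142, 335, 187])]
top queen_brass [(0.27, [226, 152, 244, 172])]
top king []
top cork_block [(0.63, [228, 155, 244, 170])]
top oil_can [(0.69, [241, 210, 259, 225])]
top pawn [(0.42, [175, 203, 225, 232]), (0.38, [366, 161, 372, 174])]
top tray_blue [(0.82, [369, 256, 419, 292]), (0.81, [438, 242, 487, 270]), (0.68, [365, 202, 416, 225])]
top tray_red [(0.76, [175, 202, 226, 230])]
top pad [(0.87, [271, 144, 336, 187])]
side queen_black [(0.65, [328, 213, 342, 244])]
side queen_brass [(0.55, [353, 192, 369, 224])]
side king [(0.84, [309, 245, 324, 279])]
side cork_block [(0.63, [185, 266, 212, 296])]
side oil_can [(0.71, [275, 279, 304, 310])]
side pawn []
side tray_blue [(0.88, [348, 170, 402, 203]), (0.68, [430, 144, 471, 181]), (0.26, [350, 193, 367, 226])]
side tray_red [(0.76, [194, 313, 272, 397])]
side pad [(0.86, [215, 185, 310, 258])]
```

The top view shows the red tray at (201,215), oil can (248,218), king (279,219), black queen (313,218), brass queen (345,222) and real blue tray (390,213). The turquoise decoys are lower right, the cork is at (232,162), the pad at (303,170) and the pawn at (368,167). The side view agrees: king (315,260), black queen (336,230), brass queen (361,208).

```bash
cat > fit.py <<'E'
from h import *
from scipy.optimize import least_squares
P={"queen":[(0,18),(.008,18),(.026,10),(.06,10),(.064,13),(.067,13),(.08,13.5),(.092,4)],
"king":[(0,20),(.008,20),(.026,11),(.06,11),(.064,14),(.067,14),(.08,13),(.093,3)],
"cork":[(0,28),(.04,28)],"can":[(0,26),(.042,26),(.068,2)],"pawn":[(0,16),(.008,16),(.057,4)]}
a=np.linspace(0,2*np.pi,48)
def box(c,prof,x,y,z0=0):
    p=np.array([proj(c,[x+rr/1e3*np.cos(t),y+rr/1e3*np.sin(t),z+z0]) for z,rr in prof for t in a])
    return np.r_[p.min(0),p.max(0)]
def seg(c,im,bb,m=6):
    """bbox of what differs from the bench grey around the given bbox"""
    l,t,rr,b=bb; l-=m;t-=m;rr+=m;b+=m
    roi=im[t:b,l:rr]; lab=cv2.cvtColor(cv2.resize(roi,None,fx=4,fy=4,interpolation=cv2.INTER_CUBIC),cv2.COLOR_RGB2LAB).astype(float)
    edge=np.concatenate([lab[:6].reshape(-1,3),lab[-6:].reshape(-1,3),lab[:,:6].reshape(-1,3),lab[:,-6:].reshape(-1,3)])
    return lab,np.median(edge,0),(l,t)
def fit(prof,boxes,z0=0,x0=(.5,0)):
    def f(p): return np.concatenate([box(c,prof,*p,z0)-b for c,b in boxes])
    s=least_squares(f,x0,loss="soft_l1"); return s.x,np.round(s.fun,1)
E
python3 - <<'E'
from fit import *
Q={"king":((272,212,287,228),(309,245,324,279),"king"),"queen_black":((308,212,319,223),(328,213,342,244),"queen"),
"queen_brass":((339,215,352,230),(353,192,369,224),"queen"),"cork":((224,153,242,172),(185,266,212,296),"cork"),
"can":((241,210,259,225),(275,279,304,310),"can"),"pawn":((363,161,373,174),(303,165,316,187),"pawn")}
ims={c:r.snapshot(c) for c in("top","side")}
for n,(bt,bs,p) in Q.items():
    bx=[("top",np.array(bt)),("side",np.array(bs))]
    x,e=fit(P[p],bx); print(n,np.round(x,4),e)
    # segmentation-free visual check: outlines
    for c in ims:
        b=box(c,P[p],*x); print("   pred",c,np.round(b,1))
for c in ims:
    q=[("tray_blue","tray_red","pad"),("pawn","king")]
    for n in sum(q,()):
        for d in r.masks_of(c,n):
            m=d["region"].astype(np.uint8)
            if m.sum()<20: continue
            cnt=max(cv2.findContours(m,0,2)[0],key=cv2.contourArea)
            rect=cv2.boxPoints(cv2.minAreaRect(cnt))
            w=np.array([unproj(c,*k,.010 if 'tray' in n else .05)[:2] for k in rect])
            print(c,n,round(float(d["p"]),2),np.round(d["bbox"]),"ctr",np.round(w.mean(0),4),np.round(w,3).tolist())
t=np.vstack([cv2.resize(ims["top"][130:260,165:425],None,fx=3,fy=3,interpolation=2)]);cv2.imwrite("pics/topc.png",t[:,:,::-1])
s=cv2.resize(ims["side"][150:400,170:420],None,fx=2.4,fy=2.4,interpolation=2);cv2.imwrite("pics/sidec.png",s[:,:,::-1])
E
```

```text
Traceback (most recent call last):
  File "fit.py", line 18, in fit
    s=least_squares(f,x0,loss="soft_l1"); return s.x,np.round(s.fun,1)
  File "fit.py", line 17, in f
    def f(p): return np.concatenate([box(c,prof,*p,z0)-b for c,b in boxes])
                                     ~~~^^^^^^^^^^^^^^
  File "fit.py", line 8, in box
    p=np.array([proj(c,[x+rr/1e3*np.cos(t),y+rr/1e3*np.sin(t),z+z0]) for z,rr in prof for t in a])
                ~~~~^^^^^^^^^^^^^^^^^^^^^^^^^^^^^^^^^^^^^^^^^^^^^^^^
  File "h.py", line 7, in proj
    i=r.camera_info(c);p=i["mtx"]@(i["R"]@np.array(X)+i["t"]);return p[:2]/p[2]
ValueError: time passes only in moves, steps and waits
```

```bash
cat > h.py <<'E'
from plant import r
import numpy as np,cv2
CI={c:r.camera_info(c) for c in("top","side")}
def unproj(c,u,v,z):
    i=CI[c];d=i["R"].T@np.linalg.solve(i["mtx"],[u,v,1.]);o=-i["R"].T@i["t"]
    return o+d*(z-o[2])/d[2]
def proj(c,X):
    i=CI[c];p=i["mtx"]@(i["R"]@np.array(X)+i["t"]);return p[:2]/p[2]
E
cat > run1.py <<'E'
from fit import *
Q={"king":((272,212,287,228),(309,245,324,279),"king"),"queen_black":((308,212,319,223),(328,213,342,244),"queen"),
"queen_brass":((339,215,352,230),(353,192,369,224),"queen"),"cork":((224,153,242,172),(185,266,212,296),"cork"),
"can":((241,210,259,225),(275,279,304,310),"can"),"pawn":((363,161,373,174),(303,165,316,187),"pawn")}
ims={c:r.snapshot(c) for c in("top","side")}
K=3;off={"top":(165,130,425,260),"side":(170,155,420,400)};KK={"top":3,"side":2.4}
big={c:np.ascontiguousarray(cv2.resize(ims[c][o[1]:o[3],o[0]:o[2]],None,fx=KK[c],fy=KK[c],interpolation=2)[:,:,::-1]) for c,o in off.items()}
for n,(bt,bs,p) in Q.items():
    x,e=fit(P[p],[("top",np.array(bt)),("side",np.array(bs))]); print(n,np.round(x,4),e)
    for c in ims:
        pts=np.array([proj(c,[x[0]+rr/1e3*np.cos(t),x[1]+rr/1e3*np.sin(t),z]) for z,rr in P[p] for t in a],np.float32)
        h=cv2.convexHull(((pts+.5-np.array(off[c][:2]))*KK[c]).astype(np.float32))
        cv2.polylines(big[c],[h.astype(np.int32)],True,(0,255,255),1)
for c in ims:
    for n in ("tray_blue","tray_red","pad"):
        for d in r.masks_of(c,n):
            m=d["region"].astype(np.uint8)
            if m.sum()<20: continue
            cnt=max(cv2.findContours(m,0,2)[0],key=cv2.contourArea)
            w0=cnt[:,0,:].astype(float)
            w=np.array([unproj(c,*k,.010 if 'tray' in n else .05)[:2] for k in w0],np.float32)
            (cc,sz,an)=cv2.minAreaRect(w)
            print(c,n,round(float(d["p"]),2),np.round(d["bbox"]),"world rect",np.round(cc,4),np.round(sz,3),round(an,1))
# saturated colour blobs of linings/pad
for c in ims:
    hsv=cv2.cvtColor(ims[c],cv2.COLOR_RGB2HSV)
    for n,lo,hi,z in(("blue",(112,150,60),(125,255,255),.004),("red",(0,170,60),(6,255,255),.004),("red2",(174,170,60),(180,255,255),.004),("green",(50,120,40),(75,255,255),.014)):
        m=cv2.inRange(hsv,lo,hi); k,l,s,ct=cv2.connectedComponentsWithStats(m)
        for j in range(1,k):
            if s[j][4]>40:
                ys,xs=np.nonzero(l==j); w=np.array([unproj(c,u,v,z)[:2] for u,v in zip(xs,ys)],np.float32)
                cc,sz,an=cv2.minAreaRect(w); print(c,n,s[j].tolist(),"mean",np.round(w.mean(0),4),"rect",np.round(cc,4),np.round(sz,3),round(an,1))
for c in big: cv2.imwrite(f"pics/{c}c.png",big[c])
E
python3 run1.py
```

```text
king [0.4238 0.0666] [-0.1  4.1 -3.2  0.2 -1.1 -2.2  0.4 -0.7]
queen_black [ 0.4429 -0.0604] [ 0.4 -0.5 -0.7  0.3  0.2 -1.4 -0.   0.9]
queen_brass [ 0.4247 -0.1734] [ 0.3  2.6 -2.5 -0.8  1.5 -0.6 -1.3 -0.4]
cork [0.6372 0.2457] [-0.9  1.5 -1.1  0.1  0.1 -0.9 -0.2 -1.5]
can [0.4336 0.1732] [-1.4  0.4 -2.6  1.4  1.3 -1.7 -4.2 -2.4]
pawn [ 0.6413 -0.257 ] [ 0.1  1.1 -1.1 -2.5  1.8  0.4 -0.6 -2.1]
top tray_blue 0.87 [370. 257. 419. 289.] world rect [ 0.2586 -0.3439] [0.184 0.095] 81.2
top tray_blue 0.83 [366. 205. 419. 230.] world rect [ 0.4643 -0.339 ] [0.174 0.09 ] 87.7
top tray_blue 0.83 [436. 243. 487. 272.] world rect [ 0.3139 -0.5915] [0.091 0.182] 1.5
top tray_red 0.82 [178. 201. 226. 229.] world rect [0.4449 0.3487] [0.09  0.176] 6.1
top pad 0.56 [272. 144. 335. 186.] world rect [ 0.6295 -0.0179] [0.232 0.151] 89.6
side tray_blue 0.87 [410. 184. 468. 224.] world rect [ 0.2578 -0.3365] [0.188 0.097] 81.3
side tray_blue 0.82 [347. 169. 398. 204.] world rect [ 0.4643 -0.3302] [0.187 0.095] 86.5
side tray_red 0.78 [193. 315. 274. 396.] world rect [0.4419 0.3563] [0.095 0.179] 5.1
sid
[... 1180 characters left out ...]
0.4654 -0.3848] [0.066 0.071] 86.7
side blue [351, 182, 32, 19, 278] mean [ 0.469  -0.3029] rect [ 0.4702 -0.2999] [0.067 0.071] 86.5
side red [224, 319, 42, 36, 656] mean [0.4491 0.3134] rect [0.4494 0.3091] [0.073 0.072] 5.4
side red [426, 323, 108, 77, 5599] mean [-0.0054  0.1235] rect [0.0184 0.1174] [0.223 0.183] 30.9
side red [130, 337, 14, 11, 47] mean [0.6363 0.4417] rect [0.6356 0.4407] [0.03  0.015] 67.6
side red [203, 347, 47, 42, 929] mean [0.438  0.3907] rect [0.4409 0.3937] [0.074 0.075] 6.1
side red2 [200, 363, 17, 19, 95] mean [0.4619 0.4187] rect [0.4565 0.4171] [0.031 0.039] 86.9
side green [278, 283, 21, 25, 359] mean [0.4381 0.1742] rect [0.4392 0.1764] [0.047 0.071] 18.0
```

View pics/topc.png

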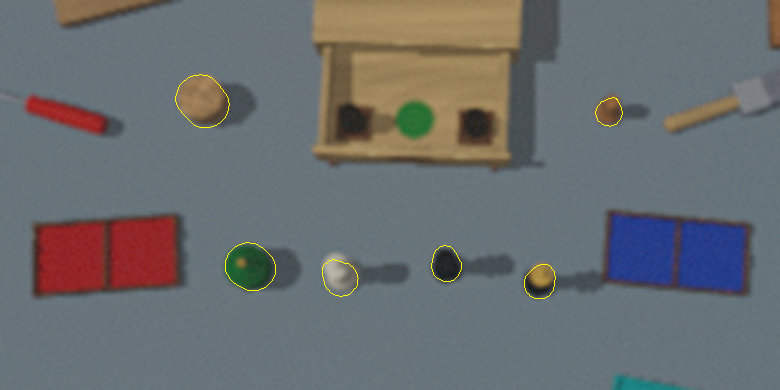

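View pics/sidec.png

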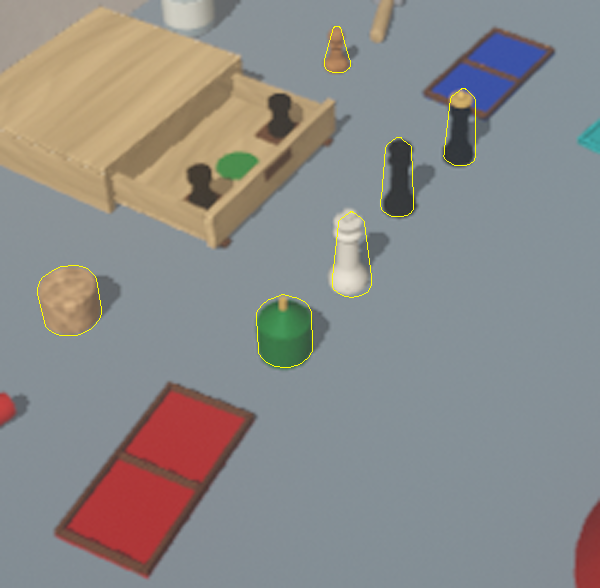

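```bash
cat > run2.py <<'E'
from fit import *
R={"king":("king",lambda h,s,v,g:(v>135)&(s<75),(0.43,.066)),
"queen_black":("queen",lambda h,s,v,g:(v<62),(.443,-.06)),
"queen_brass":("queen",lambda h,s,v,g:(v<62)|((s>110)&(h<35)),(.425,-.173)),
"cork":("cork",lambda h,s,v,g:(h<30)&(s>60),(.637,.2457)),
"can":("can",lambda h,s,v,g:((h>40)&(h<85)&(s>110))|((h<35)&(s>110)),(.434,.175)),
"pawn":("pawn",lambda h,s,v,g:(h<25)&(s>60),(.641,-.257))}
def locate(n,ims,x0=None,z0=0,verbose=True):
    p,rule,g=R[n]; x0=x0 or g; obs=[]
    for c in ims:
        b=box(c,P[p],*x0,z0); l,t=np.floor(b[:2]-7).astype(int); rr,bb=np.ceil(b[2:]+8).astype(int)
        hsv=cv2.cvtColor(cv2.resize(ims[c][t:bb,l:rr],None,fx=4,fy=4,interpolation=cv2.INTER_LINEAR),cv2.COLOR_RGB2HSV).astype(int)
        m=rule(hsv[...,0],hsv[...,1],hsv[...,2],0).astype(np.uint8)
        k,lb,s,ct=cv2.connectedComponentsWithStats(m)
        if k<2: continue
        j=1+np.argmax(s[1:,4]); q=s[j][:4]
        o=np.array([q[0],q[1],q[0]+q[2],q[1]+q[3]])/4-.5+np.array([l,t,l,t]); obs.append((c,o))
    x,e=fit(P[p],obs,z0,x0)
    if verbose: print(n,np.round(x,4),e)
    return x
if __name__=="__main__":
    ims={c:r.snapshot(c) for c in("top","side")}
    for n in R: locate(n,ims)
E
python3 run2.py
```

```text
king [0.4321 0.0744] [ -2.2  -0.1   2.1   0.1   5.8  10.  -10.7  -6.4]
queen_black [ 0.4405 -0.0615] [-0.6 -0.8  0.4  0.8 -0.8 -2.3  1.   1. ]
queen_brass [ 0.4261 -0.1724] [-0.7 -0.6  0.5  0.8 -1.1 -8.3  1.1  1.1]
cork [0.6384 0.2452] [-0.7 -0.4  0.5  1.2 -0.9 -1.2  0.5  0.4]
can [0.4324 0.1765] [-1.1 -1.   1.2  1.5 -1.4 -2.8  1.2  1.3]
pawn [ 0.6429 -0.2553] [-0.6  0.4  0.5  0.3 -0.4 -0.8 -0.1  0. ]
```

```bash
sed -i 's/(v>135)&(s<75)/(v>100)\&(s<38)/' run2.py
python3 - <<'E'
from run2 import *
ims={c:r.snapshot(c) for c in("top","side")}
b=locate("king",ims)
hsv=cv2.cvtColor(ims["side"],cv2.COLOR_RGB2HSV); print(hsv[262,305:328].tolist())
E
```

```text
king [0.4337 0.069 ] [  1.1   2.8  -1.7  -2.5   6.4   8.5 -10.1  -8.1]
[[99, 27, 152], [101, 27, 151], [100, 25, 151], [101, 27, 152], [101, 27, 152], [26, 12, 174], [20, 23, 201], [21, 23, 209], [21, 23, 211], [22, 22, 210], [21, 24, 206], [21, 24, 198], [19, 26, 187], [19, 26, 166], [25, 12, 128], [102, 24, 108], [103, 28, 108], [100, 29, 107], [103, 28, 108], [103, 28, 108], [101, 26, 108], [102, 28, 136], [101, 29, 152]]
```

```bash
sed -i 's/(v>100)&(s<38)/(v>100)\&(h<70)/' run2.py
python3 - <<'E'
from run2 import *
ims={c:r.snapshot(c) for c in("top","side")}
locate("king",ims)
E
for i in 1 2; do python3 -m jog '[{"dy":0.16,"dx":0.05,"wz":0.06},{"dy":0.16,"dx":0.05,"wz":0.06},{"dy":0.16,"dx":0.05,"wz":0.06},{"dy":0.16,"dx":0.05,"wz":0.06},{"dy":0.16,"dx":0.05,"wz":0.06}]' 15; done
```

```text
king [0.4294 0.0656] [ 0.   0.8  0.7  0.2 -0.1  0.5 -0.7 -0.3]invalid input
invalid input
```

```bash
python3 -m jog '[{"wx":0,"wy":0,"wz":0.06,"dx":0.05,"dy":0.16,"dz":0,"hand":0},{"wx":0,"wy":0,"wz":0.06,"dx":0.05,"dy":0.16,"dz":0,"hand":0},{"wx":0,"wy":0,"wz":0.06,"dx":0.05,"dy":0.16,"dz":0,"hand":0},{"wx":0,"wy":0,"wz":0.06,"dx":0.05,"dy":0.16,"dz":0,"hand":0},{"wx":0,"wy":0,"wz":0.06,"dx":0.05,"dy":0.16,"dz":0,"hand":0}]' 15
cat > st.py <<'E'
import sys
from plant import r
from scipy.spatial.transform import Rotation as R
import numpy as np
s=r.get_state();M=R.from_quat(s["eef_rot"]).as_matrix();p=s["tool_pos"]
y=M[:,1]; a=(np.arctan2(y[1],y[0])+np.pi/2)%np.pi-np.pi/2
print("t%.2f tcp"%s["clock"],np.round(p,4),"close-line deg %.1f"%np.degrees(a),"zaxis",np.round(M[:,2],3),"open %.3f F %.1f"%(s["opening"],s["finger_force"]),"cf",np.round(s["contact_force"],1),"q7 %.2f"%s["q"][6])
if len(sys.argv)>3: # target x y z(tcp) [angle deg]
    t=np.array(list(map(float,sys.argv[1:4])));print("need units",np.round((t-p)/.25,3),"wz",round(-a/2,3), "wxy",np.round(R.align_vectors([[0,0,-1]],[M[:,2]])[0].as_rotvec()/2,3))
E
python3 st.py 0.43 0.066 0.14
```

```text
clock: 2.32
tool_pos: [0.3132, -0.372, 0.239]
eef_rot: [0.873, 0.487, 0.0, 0.0]
contact_force: [1.0, 0.8, 0.5]
opening: 0.999
finger_force: 0.0
t2.32 tcp [ 0.3132 -0.372   0.239 ] close-line deg -31.7 zaxis [ 0.001 -0.001 -1.   ] open 0.999 F 0.0 cf [1.  0.8 0.5] q7 -0.08
need units [ 0.467  1.752 -0.396] wz 0.276 wxy [0. 0. 0.]
```

```bash
for i in 1 2; do :; done; python3 -m jog '[{"wx":0,"wy":0,"wz":0.028,"dx":0.046,"dy":0.16,"dz":-0.03,"hand":0},{"wx":0,"wy":0,"wz":0.028,"dx":0.046,"dy":0.16,"dz":-0.03,"hand":0},{"wx":0,"wy":0,"wz":0.028,"dx":0.046,"dy":0.16,"dz":-0.03,"hand":0},{"wx":0,"wy":0,"wz":0.028,"dx":0.046,"dy":0.16,"dz":-0.03,"hand":0},{"wx":0,"wy":0,"wz":0.028,"dx":0.046,"dy":0.16,"dz":-0.03,"hand":0}]' >/dev/null
python3 -m jog '[{"wx":0,"wy":0,"wz":0.028,"dx":0.046,"dy":0.16,"dz":-0.03,"hand":0},{"wx":0,"wy":0,"wz":0.028,"dx":0.046,"dy":0.16,"dz":-0.03,"hand":0},{"wx":0,"wy":0,"wz":0.028,"dx":0.046,"dy":0.16,"dz":-0.03,"hand":0},{"wx":0,"wy":0,"wz":0.028,"dx":0.046,"dy":0.16,"dz":-0.03,"hand":0},{"wx":0,"wy":0,"wz":0.028,"dx":0.046,"dy":0.16,"dz":-0.03,"hand":0}]' >/dev/null
python3 -m jog '[{"wx":0,"wy":0,"wz":0,"dx":0,"dy":0.07,"dz":0,"hand":0},{"wx":0,"wy":0,"wz":0,"dx":0,"dy":0.07,"dz":0,"hand":0},{"wx":0,"wy":0,"wz":0,"dx":0,"dy":0,"dz":0,"hand":0}]' >/dev/null
python3 st.py 0.4294 0.0656 0.0315
```

```text
t3.40 tcp [0.427 0.06  0.165] close-line deg 0.5 zaxis [ 0.002  0.003 -1.   ] open 1.004 F 0.0 cf [0.7 0.2 0.5] q7 -0.71
need units [ 0.01   0.022 -0.534] wz -0.004 wxy [-0.002  0.001  0.   ]
```

```bash
python3 -m jog '[{"wx":0,"wy":0,"wz":0,"dx":0.01,"dy":0.016,"dz":-0.02,"hand":0},{"wx":0,"wy":0,"wz":0,"dx":0,"dy":0,"dz":-0.13,"hand":0},{"wx":0,"wy":0,"wz":0,"dx":0,"dy":0,"dz":-0.13,"hand":0},{"wx":0,"wy":0,"wz":0,"dx":0,"dy":0,"dz":-0.13,"hand":0},{"wx":0,"wy":0,"wz":0,"dx":0,"dy":0,"dz":-0.124,"hand":0}]' >/dev/null
python3 -m jog '[{"wx":0,"wy":0,"wz":0,"dx":0,"dy":0,"dz":0,"hand":0},{"wx":0,"wy":0,"wz":0,"dx":0,"dy":0,"dz":0,"hand":0}]' >/dev/null;python3 st.py 0.4294 0.0656 0.0315
python3 -m jog '[{"wx":0,"wy":0,"wz":0,"dx":0,"dy":0,"dz":0,"hand":1},{"wx":0,"wy":0,"wz":0,"dx":0,"dy":0,"dz":0,"hand":1},{"wx":0,"wy":0,"wz":0,"dx":0,"dy":0,"dz":0,"hand":1},{"wx":0,"wy":0,"wz":0,"dx":0,"dy":0,"dz":0,"hand":1},{"wx":0,"wy":0,"wz":0,"dx":0,"dy":0,"dz":0,"hand":1}]' 15 >/dev/null
python3 st.py
python3 -m jog '[{"wx":0,"wy":0,"wz":0,"dx":0,"dy":0,"dz":0,"hand":1},{"wx":0,"wy":0,"wz":0,"dx":0,"dy":0,"dz":0,"hand":1},{"wx":0,"wy":0,"wz":0,"dx":0,"dy":0,"dz":0,"hand":1}]' 15 >/dev/null
python3 st.py
```

```text
t3.98 tcp [0.4305 0.0569 0.0545] close-line deg 0.0 zaxis [-0.    -0.005 -1.   ] open 1.001 F 0.0 cf [-0.1 -0.4  0.5] q7 -1.01
need units [-0.004  0.035 -0.092] wz -0.0 wxy [ 0.003 -0.     0.   ]
t4.40 tcp [0.4309 0.0582 0.0554] close-line deg 0.1 zaxis [ 0.002 -0.004 -1.   ] open 0.646 F 0.0 cf [-0.2  0.4  0. ] q7 -1.01
t4.65 tcp [0.4306 0.0583 0.0549] close-line deg 0.1 zaxis [ 0.001 -0.004 -1.   ] open 0.419 F 0.0 cf [-0.3  0.2  0.4] q7 -1.02
```

```bash
python3 -m jog '[{"wx":0,"wy":0,"wz":0,"dx":-0.005,"dy":0.029,"dz":-0.02,"hand":0.4},{"wx":0,"wy":0,"wz":0,"dx":0,"dy":0,"dz":-0.04,"hand":0.4},{"wx":0,"wy":0,"wz":0,"dx":0,"dy":0,"dz":-0.034,"hand":0.4},{"wx":0,"wy":0,"wz":0,"dx":0,"dy":0,"dz":0,"hand":0.4}]' >/dev/null;python3 st.py 0.4294 0.0656 0.0315
```

```text
t4.98 tcp [0.431  0.0657 0.0383] close-line deg 0.2 zaxis [-0.003 -0.006 -1.   ] open 0.599 F 0.0 cf [-0.6 -0.6  0.3] q7 -1.43
need units [-0.006 -0.    -0.027] wz -0.002 wxy [ 0.003 -0.002  0.   ]
```

```bash
python3 -m jog '[{"wx":0.003,"wy":-0.002,"wz":0,"dx":-0.005,"dy":0,"dz":-0.026,"hand":0.55},{"wx":0,"wy":0,"wz":0,"dx":0,"dy":0,"dz":0,"hand":1},{"wx":0,"wy":0,"wz":0,"dx":0,"dy":0,"dz":0,"hand":1},{"wx":0,"wy":0,"wz":0,"dx":0,"dy":0,"dz":0,"hand":1},{"wx":0,"wy":0,"wz":0,"dx":0,"dy":0,"dz":0,"hand":1}]' 15|head -1;python3 st.py 0.4294 0.0656 0.0315; python3 -c "
from plant import r
print(r.get_state()['q'].round(2))"
```

```text
clock: 5.4
t5.40 tcp [0.4303 0.0652 0.0365] close-line deg 0.1 zaxis [-0.004 -0.004 -1.   ] open 0.274 F 15.0 cf [-0.7  0.8  0.8] q7 -1.60
need units [-0.003  0.002 -0.02 ] wz -0.001 wxy [ 0.002 -0.002  0.   ]
[-0.22  0.87 -0.07  2.26  1.34  0.06 -1.6 ]
```

```bash
python3 -m jog '[{"wx":0,"wy":0,"wz":0,"dx":0.01,"dy":0,"dz":0.06,"hand":1},{"wx":0,"wy":0,"wz":0,"dx":0.03,"dy":0,"dz":0.1,"hand":1},{"wx":0,"wy":0,"wz":0,"dx":0.04,"dy":0,"dz":0.14,"hand":1},{"wx":0,"wy":0,"wz":0,"dx":0.04,"dy":-0.02,"dz":0.14,"hand":1},{"wx":0,"wy":0,"wz":0,"dx":0.04,"dy":-0.06,"dz":0.1,"hand":1}]' |head -1;python3 st.py 0.4645 -0.383 0.165
python3 -m jog '[{"wx":0,"wy":0,"wz":0,"dx":0,"dy":-0.1,"dz":0,"hand":1},{"wx":0,"wy":0,"wz":0,"dx":0,"dy":-0.16,"dz":0,"hand":1},{"wx":0,"wy":0,"wz":0,"dx":0,"dy":-0.16,"dz":0,"hand":1},{"wx":0,"wy":0,"wz":0,"dx":0,"dy":-0.16,"dz":0,"hand":1},{"wx":0,"wy":0,"wz":0,"dx":0,"dy":-0.16,"dz":0,"hand":1}]' |head -1;python3 st.py 0.4645 -0.383 0.165
```

```text
clock: 5.82
t5.82 tcp [0.4703 0.048  0.1711] close-line deg 0.3 zaxis [-0.002  0.001 -1.   ] open 0.281 F 15.0 cf [ 2.   0.4 -1.7] q7 -0.95
need units [-0.023 -1.724 -0.024] wz -0.003 wxy [-0.001 -0.001  0.   ]
clock: 6.23
t6.23 tcp [ 0.4691 -0.1413  0.1681] close-line deg 0.2 zaxis [-0.004 -0.003 -1.   ] open 0.276 F 15.0 cf [ 1.4  0.5 -0.1] q7 -0.56
need units [-0.019 -0.967 -0.013] wz -0.001 wxy [ 0.001 -0.002  0.   ]
```

```bash
python3 -m jog '[{"wx":0,"wy":0,"wz":0,"dx":0,"dy":-0.16,"dz":0,"hand":1},{"wx":0,"wy":0,"wz":0,"dx":0,"dy":-0.16,"dz":0,"hand":1},{"wx":0,"wy":0,"wz":0,"dx":0,"dy":-0.16,"dz":0,"hand":1},{"wx":0,"wy":0,"wz":0,"dx":0,"dy":-0.16,"dz":0,"hand":1},{"wx":0,"wy":0,"wz":0,"dx":0,"dy":-0.16,"dz":0,"hand":1}]' |head -1;
python3 -m jog '[{"wx":0,"wy":0,"wz":0,"dx":-0.018,"dy":-0.1,"dz":-0.08,"hand":1},{"wx":0,"wy":0,"wz":0,"dx":0,"dy":-0.05,"dz":-0.12,"hand":1},{"wx":0,"wy":0,"wz":0,"dx":0,"dy":0,"dz":-0.14,"hand":1},{"wx":0,"wy":0,"wz":0,"dx":0,"dy":0,"dz":0,"hand":1},{"wx":0,"wy":0,"wz":0,"dx":0,"dy":0,"dz":0,"hand":1}]' |head -1;python3 st.py 0.4645 -0.383 0.0415
```

```text
clock: 6.65
clock: 7.07
t7.07 tcp [ 0.4643 -0.3757  0.0819] close-line deg 0.2 zaxis [-0.007 -0.    -1.   ] open 0.276 F 15.0 cf [-0.   0.9 -0.7] q7 -0.14
need units [ 0.001 -0.029 -0.161] wz -0.001 wxy [ 0.    -0.003  0.   ]
```

```bash
python3 -m jog '[{"wx":0,"wy":-0.003,"wz":0,"dx":0,"dy":-0.029,"dz":-0.06,"hand":1},{"wx":0,"wy":0,"wz":0,"dx":0,"dy":0,"dz":-0.05,"hand":1},{"wx":0,"wy":0,"wz":0,"dx":0,"dy":0,"dz":-0.03,"hand":1},{"wx":0,"wy":0,"wz":0,"dx":0,"dy":0,"dz":-0.012,"hand":1},{"wx":0,"wy":0,"wz":0,"dx":0,"dy":0,"dz":0,"hand":1}]' |head -1;python3 st.py 0.4645 -0.383 0.0405
python3 - <<'E'
from h import *
im=r.snapshot("side");cv2.imwrite("pics/k1.png",cv2.resize(im[110:240,310:470],None,fx=4,fy=4)[:,:,::-1])
E
```

```text
clock: 7.48
t7.48 tcp [ 0.4656 -0.384   0.0446] close-line deg 0.1 zaxis [ 0.002 -0.003 -1.   ] open 0.276 F 15.0 cf [ 0.2 -0.  -0.6] q7 -0.17
need units [-0.004  0.004 -0.016] wz -0.001 wxy [0.002 0.001 0.   ]
```

View pics/k1.png

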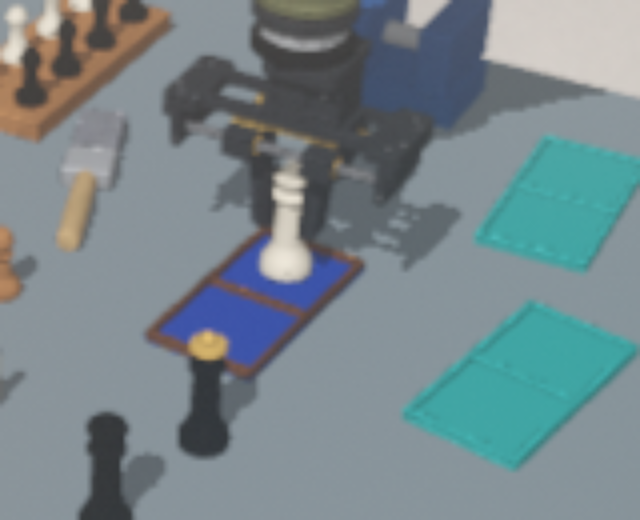

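The crop shows the king upright in the gripper over the far blue pocket at about (285,265), just off the floor. I'll lower it until it touches.

```bash
python3 -m jog '[{"wx":0,"wy":0,"wz":0,"dx":0,"dy":0,"dz":-0.012,"hand":1},{"wx":0,"wy":0,"wz":0,"dx":0,"dy":0,"dz":-0.004,"hand":1},{"wx":0,"wy":0,"wz":0,"dx":0,"dy":0,"dz":0,"hand":1}]' |head -1;python3 st.py 0.4645 -0.383 0.0405
python3 -m jog '[{"wx":0,"wy":0,"wz":0,"dx":0,"dy":0,"dz":-0.003,"hand":1},{"wx":0,"wy":0,"wz":0,"dx":0,"dy":0,"dz":0,"hand":1}]' |head -1;python3 st.py
```

```text
clock: 7.78
t7.78 tcp [ 0.4659 -0.3845  0.0412] close-line deg 0.1 zaxis [ 0.003 -0.004 -1.   ] open 0.275 F 15.0 cf [-0.8  0.6 -1.1] q7 -0.17
need units [-0.005  0.006 -0.003] wz -0.001 wxy [0.002 0.002 0.   ]
clock: 7.95
t7.95 tcp [ 0.4659 -0.3846  0.0405] close-line deg 0.1 zaxis [ 0.004 -0.004 -1.   ] open 0.277 F 15.0 cf [ 0.7  1.2 -1. ] q7 -0.17
```

```bash
for k in 1; do python3 -m jog '[{"wx":0,"wy":0,"wz":0,"dx":0,"dy":0,"dz":-0.004,"hand":1},{"wx":0,"wy":0,"wz":0,"dx":0,"dy":0,"dz":0,"hand":1}]' |head -1;python3 st.py
python3 -m jog '[{"wx":0,"wy":0,"wz":0,"dx":0,"dy":0,"dz":-0.004,"hand":1},{"wx":0,"wy":0,"wz":0,"dx":0,"dy":0,"dz":0,"hand":1}]' |head -1;python3 st.py;done
```

```text
clock: 8.12
t8.12 tcp [ 0.4661 -0.3847  0.0403] close-line deg 0.1 zaxis [ 0.004 -0.005 -1.   ] open 0.274 F 15.0 cf [-1.8  1.3  5.9] q7 -0.18
clock: 8.28
t8.28 tcp [ 0.4662 -0.3848  0.0402] close-line deg 0.1 zaxis [ 0.004 -0.006 -1.   ] open 0.279 F 15.0 cf [-3.2  1.8 11.3] q7 -0.18
```

```bash
python3 -m jog '[{"wx":0,"wy":0,"wz":0,"dx":0,"dy":0,"dz":0.005,"hand":0.4},{"wx":0,"wy":0,"wz":0,"dx":0,"dy":0,"dz":0,"hand":0.4},{"wx":0,"wy":0,"wz":0,"dx":0,"dy":0,"dz":0,"hand":0.4},{"wx":0,"wy":0,"wz":0,"dx":0,"dy":0,"dz":0,"hand":0.3},{"wx":0,"wy":0,"wz":0,"dx":0,"dy":0,"dz":0.08,"hand":0.2}]' |head -1;python3 st.py
python3 -m jog '[{"wx":0,"wy":0,"wz":0,"dx":0,"dy":0,"dz":0.15,"hand":0},{"wx":0,"wy":0,"wz":0,"dx":0,"dy":0,"dz":0.15,"hand":0},{"wx":0,"wy":0,"wz":0,"dx":0,"dy":0,"dz":0.15,"hand":0},{"wx":0,"wy":0,"wz":0,"dx":0.04,"dy":0.12,"dz":0.05,"hand":0},{"wx":0,"wy":0,"wz":0,"dx":0.05,"dy":0.15,"dz":0,"hand":0}]' |head -1;python3 st.py .6384 .2452 .0115
python3 -m jog '[{"wx":0,"wy":0,"wz":0,"dx":0.05,"dy":0.16,"dz":0,"hand":0},{"wx":0,"wy":0,"wz":0,"dx":0.05,"dy":0.16,"dz":0,"hand":0},{"wx":0,"wy":0,"wz":0,"dx":0.05,"dy":0.16,"dz":0,"hand":0},{"wx":0,"wy":0,"wz":0,"dx":0.05,"dy":0.16,"dz":0,"hand":0},{"wx":0,"wy":0,"wz":0,"dx":0.05,"dy":0.16,"dz":0,"hand":0}]' |head -1;python3 st.py .6384 .2452 .0115
python3 -m jog '[{"wx":0,"wy":0,"wz":0,"dx":0.05,"dy":0.16,"dz":0,"hand":0},{"wx":0,"wy":0,"wz":0,"dx":0.05,"dy":0.16,"dz":0,"hand":0},{"wx":0,"wy":0,"wz":0,"dx":0.05,"dy":0.16,"dz":0,"hand":0},{"wx":0,"wy":0,"wz":0,"dx":0.05,"dy":0.16,"dz":0,"hand":0},{"wx":0,"wy":0,"wz":0,"dx":0.05,"dy":0.16,"dz":0,"hand":0}]' |head -1;python3 st.py .6384 .2452 .0115
```

```text
clock: 8.7
t8.70 tcp [ 0.4634 -0.3836  0.0565] close-line deg 0.1 zaxis [-0.002 -0.001 -1.   ] open 0.632 F 0.0 cf [ 0.3 -0.6 -0.3] q7 -0.15
clock: 9.12
t9.12 tcp [ 0.4893 -0.3209  0.1878] close-line deg -0.4 zaxis [ 0.009 -0.009 -1.   ] open 0.995 F 0.0 cf [ 2.   0.7 -1.3] q7 -0.15
need units [ 0.596  2.264 -0.705] wz 0.003 wxy [0.005 0.004 0.   ]
clock: 9.53
t9.53 tcp [ 0.5506 -0.1164  0.1844] close-line deg 0.1 zaxis [ 0.003 -0.004 -1.   ] open 1.002 F 0.0 cf [ 0.9 -0.   0.1] q7 -0.53
need units [ 0.351  1.446 -0.692] wz -0.001 wxy [0.002 0.002 0.   ]
clock: 9.95
t9.95 tcp [0.6127 0.0826 0.1843] close-line deg 0.1 zaxis [ 0.003 -0.004 -1.   ] open 1.004 F 0.0 cf [ 1.6  0.5 -0.9] q7 -0.78
need units [ 0.103  0.65  -0.691] wz -0.001 wxy [0.002 0.001 0.   ]
```

```bash
python3 -m jog '[{"wx":0,"wy":0,"wz":0,"dx":0.026,"dy":0.16,"dz":0,"hand":0},{"wx":0,"wy":0,"wz":0,"dx":0.026,"dy":0.16,"dz":0,"hand":0},{"wx":0,"wy":0,"wz":0,"dx":0.026,"dy":0.16,"dz":-0.03,"hand":0},{"wx":0,"wy":0,"wz":0,"dx":0.026,"dy":0.16,"dz":-0.08,"hand":0},{"wx":0,"wy":0,"wz":0,"dx":0,"dy":0.01,"dz":-0.1,"hand":0}]' |head -1;python3 st.py .6384 .2452 .0115
python3 -m jog '[{"wx":0,"wy":0,"wz":0,"dx":0,"dy":0,"dz":-0.12,"hand":0},{"wx":0,"wy":0,"wz":0,"dx":0,"dy":0,"dz":-0.12,"hand":0},{"wx":0,"wy":0,"wz":0,"dx":0,"dy":0,"dz":0,"hand":0},{"wx":0,"wy":0,"wz":0,"dx":0,"dy":0,"dz":0,"hand":0}]' |head -1;python3 st.py .6384 .2452 .0115
```

```text
clock: 10.37
t10.37 tcp [0.6375 0.2525 0.1355] close-line deg 0.6 zaxis [ 0.007  0.008 -1.   ] open 0.998 F 0.0 cf [-0.3  1.1  0.2] q7 -0.95
need units [ 0.004 -0.029 -0.496] wz -0.005 wxy [-0.004  0.004  0.   ]
clock: 10.7
t10.70 tcp [0.6369 0.2393 0.0721] close-line deg 0.1 zaxis [-0.    -0.006 -1.   ] open 0.999 F 0.0 cf [0.2 0.7 1.7] q7 -0.99
need units [ 0.006  0.023 -0.242] wz -0.001 wxy [ 0.003 -0.     0.   ]
```

```bash
python3 -m jog '[{"wx":0.002,"wy":0,"wz":0,"dx":0.006,"dy":0.023,"dz":-0.06,"hand":0},{"wx":0,"wy":0,"wz":0,"dx":0,"dy":0,"dz":-0.09,"hand":0},{"wx":0,"wy":0,"wz":0,"dx":0,"dy":0,"dz":-0.07,"hand":0},{"wx":0,"wy":0,"wz":0,"dx":0,"dy":0,"dz":-0.02,"hand":0},{"wx":0,"wy":0,"wz":0,"dx":0,"dy":0,"dz":0,"hand":0.2}]' |head -1;python3 st.py .6384 .2452 .0115
python3 -m jog '[{"wx":0,"wy":0,"wz":0,"dx":0,"dy":0,"dz":0,"hand":1},{"wx":0,"wy":0,"wz":0,"dx":0,"dy":0,"dz":0,"hand":1},{"wx":0,"wy":0,"wz":0,"dx":0,"dy":0,"dz":0,"hand":1},{"wx":0,"wy":0,"wz":0,"dx":0,"dy":0,"dz":0,"hand":1},{"wx":0,"wy":0,"wz":0,"dx":0,"dy":0,"dz":0,"hand":1}]' 12|head -1;python3 st.py .6384 .2452 .0115
```

```text
clock: 11.12
t11.12 tcp [0.639  0.2452 0.0124] close-line deg 0.1 zaxis [ 0.002 -0.001 -1.   ] open 0.940 F 0.0 cf [-0.5  0.5 -0. ] q7 -1.03
need units [-0.002 -0.    -0.004] wz -0.001 wxy [0.001 0.001 0.   ]
clock: 11.53
t11.53 tcp [0.64   0.2461 0.0146] close-line deg 0.1 zaxis [ 0.005  0.001 -1.   ] open 0.632 F 12.0 cf [-0.5 -0.3  3.7] q7 -1.03
need units [-0.006 -0.004 -0.012] wz -0.001 wxy [-0.     0.002  0.   ]
```

```bash
python3 -m jog '[{"wx":0,"wy":0,"wz":0,"dx":0,"dy":0,"dz":0.1,"hand":1},{"wx":0,"wy":0,"wz":0,"dx":0,"dy":0,"dz":0.15,"hand":1},{"wx":0,"wy":0,"wz":0,"dx":0,"dy":0,"dz":0.15,"hand":1},{"wx":0,"wy":0,"wz":0,"dx":-0.02,"dy":-0.05,"dz":0.15,"hand":1},{"wx":0,"wy":0,"wz":0,"dx":-0.04,"dy":-0.12,"dz":0.06,"hand":1}]' |head -1
python3 -m jog '[{"wx":0,"wy":0,"wz":0,"dx":-0.05,"dy":-0.155,"dz":0,"hand":1},{"wx":0,"wy":0,"wz":0,"dx":-0.05,"dy":-0.155,"dz":0,"hand":1},{"wx":0,"wy":0,"wz":0,"dx":-0.05,"dy":-0.155,"dz":0,"hand":1},{"wx":0,"wy":0,"wz":0,"dx":-0.05,"dy":-0.155,"dz":0,"hand":1},{"wx":0,"wy":0,"wz":0,"dx":-0.05,"dy":-0.155,"dz":0,"hand":1}]' |head -1;python3 st.py .4697 -.298 .0195
python3 -m jog '[{"wx":0,"wy":0,"wz":0,"dx":-0.05,"dy":-0.155,"dz":0,"hand":1},{"wx":0,"wy":0,"wz":0,"dx":-0.05,"dy":-0.155,"dz":0,"hand":1},{"wx":0,"wy":0,"wz":0,"dx":-0.05,"dy":-0.155,"dz":0,"hand":1},{"wx":0,"wy":0,"wz":0,"dx":-0.05,"dy":-0.155,"dz":0,"hand":1},{"wx":0,"wy":0,"wz":0,"dx":-0.05,"dy":-0.155,"dz":0,"hand":1}]' |head -1;python3 st.py .4697 -.298 .0195
```

```text
clock: 11.95
clock: 12.37
t12.37 tcp [0.5613 0.0077 0.1665] close-line deg 0.1 zaxis [ 0.004 -0.    -1.   ] open 0.629 F 12.0 cf [ 0.5 -0.4 -0.6] q7 -0.76
need units [-0.366 -1.223 -0.588] wz -0.001 wxy [0.    0.002 0.   ]
clock: 12.78
t12.78 tcp [ 0.4987 -0.1861  0.1665] close-line deg 0.1 zaxis [ 0.004 -0.001 -1.   ] open 0.628 F 12.0 cf [ 0.8 -0.1  0.1] q7 -0.45
need units [-0.116 -0.448 -0.588] wz -0.001 wxy [0.    0.002 0.   ]
```

```bash
python3 -m jog '[{"wx":0,"wy":0,"wz":0,"dx":-0.04,"dy":-0.15,"dz":0,"hand":1},{"wx":0,"wy":0,"wz":0,"dx":-0.04,"dy":-0.15,"dz":0,"hand":1},{"wx":0,"wy":0,"wz":0,"dx":-0.036,"dy":-0.148,"dz":0,"hand":1},{"wx":0,"wy":0,"wz":0,"dx":0,"dy":0,"dz":-0.06,"hand":1},{"wx":0,"wy":0,"wz":0,"dx":0,"dy":0,"dz":-0.1,"hand":1}]' |head -1
python3 -m jog '[{"wx":0,"wy":0,"wz":0,"dx":0,"dy":0,"dz":-0.1,"hand":1},{"wx":0,"wy":0,"wz":0,"dx":0,"dy":0,"dz":-0.1,"hand":1},{"wx":0,"wy":0,"wz":0,"dx":0,"dy":0,"dz":-0.1,"hand":1},{"wx":0,"wy":0,"wz":0,"dx":0,"dy":0,"dz":0,"hand":1},{"wx":0,"wy":0,"wz":0,"dx":0,"dy":0,"dz":0,"hand":1}]' |head -1;python3 st.py .4697 -.298 .0195
```

```text
clock: 13.2
clock: 13.62
t13.62 tcp [ 0.47   -0.2959  0.0508] close-line deg 0.1 zaxis [ 0.002  0.001 -1.   ] open 0.634 F 12.0 cf [ 0.   0.5 -0.8] q7 -0.39
need units [-0.001 -0.009 -0.125] wz -0.001 wxy [-0.     0.001  0.   ]
```

```bash
python3 -m jog '[{"wx":0,"wy":0,"wz":0,"dx":0,"dy":-0.008,"dz":-0.04,"hand":1},{"wx":0,"wy":0,"wz":0,"dx":0,"dy":0,"dz":-0.04,"hand":1},{"wx":0,"wy":0,"wz":0,"dx":0,"dy":0,"dz":-0.03,"hand":1},{"wx":0,"wy":0,"wz":0,"dx":0,"dy":0,"dz":-0.012,"hand":1},{"wx":0,"wy":0,"wz":0,"dx":0,"dy":0,"dz":0,"hand":1}]' |head -1;python3 st.py .4697 -.298 .0185
python3 -m jog '[{"wx":0,"wy":0,"wz":0,"dx":0,"dy":0,"dz":-0.004,"hand":1},{"wx":0,"wy":0,"wz":0,"dx":0,"dy":0,"dz":0,"hand":1}]' |head -1;python3 st.py
python3 -m jog '[{"wx":0,"wy":0,"wz":0,"dx":0,"dy":0,"dz":-0.004,"hand":1},{"wx":0,"wy":0,"wz":0,"dx":0,"dy":0,"dz":0,"hand":1}]' |head -1;python3 st.py
```

```text
clock: 14.03
t14.03 tcp [ 0.4702 -0.2981  0.02  ] close-line deg 0.1 zaxis [ 0.002  0.    -1.   ] open 0.634 F 12.0 cf [ 0.2 -1.   0.7] q7 -0.43
need units [-0.002  0.    -0.006] wz -0.001 wxy [-0.     0.001  0.   ]
clock: 14.2
t14.20 tcp [ 0.4708 -0.2982  0.0198] close-line deg 0.1 zaxis [ 0.004 -0.    -1.   ] open 0.629 F 12.0 cf [-0.3  0.2 -0.5] q7 -0.44
clock: 14.37
t14.37 tcp [ 0.4707 -0.2983  0.0188] close-line deg 0.1 zaxis [ 0.004 -0.    -1.   ] open 0.634 F 12.0 cf [-0.3 -0.4 -0.8] q7 -0.44
```

```bash
python3 -m jog '[{"wx":0,"wy":0,"wz":0,"dx":0,"dy":0,"dz":-0.004,"hand":1},{"wx":0,"wy":0,"wz":0,"dx":0,"dy":0,"dz":0,"hand":1}]' |head -1;python3 st.py
python3 -m jog '[{"wx":0,"wy":0,"wz":0,"dx":0,"dy":0,"dz":-0.004,"hand":1},{"wx":0,"wy":0,"wz":0,"dx":0,"dy":0,"dz":0,"hand":1}]' |head -1;python3 st.py
```

```text
clock: 14.53
t14.53 tcp [ 0.4707 -0.2983  0.0185] close-line deg 0.1 zaxis [ 0.004 -0.001 -1.   ] open 0.633 F 12.0 cf [-1.5 -0.4  6.4] q7 -0.44
clock: 14.7
t14.70 tcp [ 0.4707 -0.2984  0.0182] close-line deg 0.1 zaxis [ 0.004 -0.001 -1.   ] open 0.630 F 12.0 cf [-2.7  0.4 12.5] q7 -0.44
```

```bash
python3 -m jog '[{"wx":0,"wy":0,"wz":0,"dx":0,"dy":0,"dz":0.006,"hand":0},{"wx":0,"wy":0,"wz":0,"dx":0,"dy":0,"dz":0,"hand":0},{"wx":0,"wy":0,"wz":0,"dx":0,"dy":0,"dz":0,"hand":0},{"wx":0,"wy":0,"wz":0,"dx":0,"dy":0,"dz":0.04,"hand":0},{"wx":0,"wy":0,"wz":0,"dx":0,"dy":0,"dz":0.1,"hand":0}]' |head -1
python3 -m jog '[{"wx":0,"wy":0,"wz":0,"dx":0,"dy":0,"dz":0.15,"hand":0},{"wx":0,"wy":0,"wz":0,"dx":0,"dy":0,"dz":0.15,"hand":0},{"wx":0,"wy":0,"wz":0,"dx":0,"dy":0,"dz":0.1,"hand":0},{"wx":0,"wy":0,"wz":0,"dx":-0.03,"dy":0.08,"dz":0,"hand":0},{"wx":0,"wy":0,"wz":0,"dx":-0.04,"dy":0.12,"dz":0,"hand":0}]' |head -1
python3 -m jog '[{"wx":0,"wy":0,"wz":0,"dx":-0.04,"dy":0.12,"dz":0,"hand":0},{"wx":0,"wy":0,"wz":0,"dx":-0.04,"dy":0.12,"dz":0,"hand":0},{"wx":0,"wy":0,"wz":0,"dx":-0.026,"dy":0.06,"dz":0,"hand":0},{"wx":0,"wy":0,"wz":0,"dx":0,"dy":0,"dz":0,"hand":0}]' |head -1;python3 st.py .4261 -.1724 .033
python3 - <<'E'
from run2 import *
ims={c:r.snapshot(c) for c in("top","side")}
b=locate("cork",{"side":ims["side"]},(.47,-.298),.004)
locate("king",{"side":ims["side"]},(.4645,-.383),.004)
E
```

```text
clock: 15.12
clock: 15.53
clock: 15.87
t15.87 tcp [ 0.4252 -0.1694  0.154 ] close-line deg 0.5 zaxis [ 0.002  0.001 -1.   ] open 1.004 F 0.0 cf [0.9 0.6 0.6] q7 -0.57
need units [ 0.003 -0.012 -0.484] wz -0.004 wxy [-0.001  0.001  0.   ]
cork [ 0.4721 -0.2843] [ 5.   2.6 -3.6 -1.4]
king [ 0.4625 -0.3205] [ -0.8 -10.7   0.8   2.2]
```

```bash
python3 -m jog '[{"wx":0,"wy":0,"wz":0,"dx":0.003,"dy":-0.012,"dz":-0.06,"hand":0},{"wx":0,"wy":0,"wz":0,"dx":0,"dy":0,"dz":-0.08,"hand":0},{"wx":0,"wy":0,"wz":0,"dx":0,"dy":0,"dz":-0.08,"hand":0},{"wx":0,"wy":0,"wz":0,"dx":0,"dy":0,"dz":-0.08,"hand":0},{"wx":0,"wy":0,"wz":0,"dx":0,"dy":0,"dz":-0.06,"hand":0}]' |head -1;python3 st.py .4261 -.1724 .033
python3 -m jog '[{"wx":0,"wy":0,"wz":0,"dx":0,"dy":0,"dz":-0.05,"hand":0},{"wx":0,"wy":0,"wz":0,"dx":0,"dy":0,"dz":-0.04,"hand":0},{"wx":0,"wy":0,"wz":0,"dx":0,"dy":0,"dz":0,"hand":0},{"wx":0,"wy":0,"wz":0,"dx":0,"dy":0,"dz":0,"hand":0}]' |head -1;python3 st.py .4261 -.1724 .033
```

```text
clock: 16.38
t16.38 tcp [ 0.4276 -0.1781  0.0616] close-line deg -0.1 zaxis [ 0.003 -0.001 -1.   ] open 0.998 F 0.0 cf [-0.5 -0.7 -0.3] q7 -0.83
need units [-0.006  0.023 -0.115] wz 0.001 wxy [0.    0.002 0.   ]
clock: 16.72
t16.72 tcp [ 0.4276 -0.1774  0.0402] close-line deg 0.0 zaxis [ 0.003 -0.001 -1.   ] open 1.000 F 0.0 cf [ 0.  -0.  -0.2] q7 -0.92
need units [-0.006  0.02  -0.029] wz -0.0 wxy [0.001 0.002 0.   ]
```

```bash
python3 -m jog '[{"wx":0,"wy":0,"wz":0,"dx":-0.006,"dy":0.02,"dz":-0.014,"hand":0},{"wx":0,"wy":0,"wz":0,"dx":0,"dy":0,"dz":-0.016,"hand":0.3},{"wx":0,"wy":0,"wz":0,"dx":0,"dy":0,"dz":0,"hand":0.5},{"wx":0,"wy":0,"wz":0,"dx":0,"dy":0,"dz":0,"hand":0.6},{"wx":0,"wy":0,"wz":0,"dx":0,"dy":0,"dz":0,"hand":0.6}]' |head -1;python3 st.py .4261 -.1724 .033
python3 -m jog '[{"wx":0,"wy":0,"wz":0,"dx":0,"dy":0,"dz":0,"hand":1},{"wx":0,"wy":0,"wz":0,"dx":0,"dy":0,"dz":0,"hand":1},{"wx":0,"wy":0,"wz":0,"dx":0,"dy":0,"dz":0,"hand":1},{"wx":0,"wy":0,"wz":0,"dx":0,"dy":0,"dz":0,"hand":1},{"wx":0,"wy":0,"wz":0,"dx":0,"dy":0,"dz":0,"hand":1}]' 15|head -1;python3 st.py .4261 -.1724 .033
```

```text
clock: 17.13
t17.13 tcp [ 0.4261 -0.1717  0.0334] close-line deg 0.1 zaxis [ 0.004 -0.001 -1.   ] open 0.723 F 0.0 cf [-0.2 -0.   0.2] q7 -0.99
need units [-0.    -0.003 -0.002] wz -0.001 wxy [0.    0.002 0.   ]
clock: 17.55
t17.55 tcp [ 0.4258 -0.1712  0.0332] close-line deg 0.1 zaxis [ 0.003 -0.    -1.   ] open 0.345 F 0.0 cf [ 0.6 -0.6 -1. ] q7 -0.99
need units [ 0.001 -0.005 -0.001] wz -0.001 wxy [0.    0.002 0.   ]
```

```bash
python3 -m jog '[{"wx":0,"wy":0,"wz":0,"dx":0,"dy":0,"dz":0,"hand":1},{"wx":0,"wy":0,"wz":0,"dx":0,"dy":0,"dz":0,"hand":1},{"wx":0,"wy":0,"wz":0,"dx":0,"dy":0,"dz":0,"hand":1}]' 15|head -1;python3 st.py
python3 -m jog '[{"wx":0,"wy":0,"wz":0,"dx":0,"dy":0,"dz":0.06,"hand":1},{"wx":0,"wy":0,"wz":0,"dx":0.03,"dy":0,"dz":0.1,"hand":1},{"wx":0,"wy":0,"wz":0,"dx":0.04,"dy":0,"dz":0.14,"hand":1},{"wx":0,"wy":0,"wz":0,"dx":0.05,"dy":0,"dz":0.14,"hand":1},{"wx":0,"wy":0,"wz":0,"dx":0.05,"dy":0.04,"dz":0.1,"hand":1}]' |head -1;python3 st.py .4415 .395 .165
python3 -m jog '[{"wx":0,"wy":0,"wz":0,"dx":0,"dy":0.1,"dz":0,"hand":1},{"wx":0,"wy":0,"wz":0,"dx":0,"dy":0.15,"dz":0,"hand":1},{"wx":0,"wy":0,"wz":0,"dx":0,"dy":0.15,"dz":0,"hand":1},{"wx":0,"wy":0,"wz":0,"dx":0,"dy":0.15,"dz":0,"hand":1},{"wx":0,"wy":0,"wz":0,"dx":0,"dy":0.15,"dz":0,"hand":1}]' |head -1
python3 -m jog '[{"wx":0,"wy":0,"wz":0,"dx":0,"dy":0.15,"dz":0,"hand":1},{"wx":0,"wy":0,"wz":0,"dx":0,"dy":0.15,"dz":0,"hand":1},{"wx":0,"wy":0,"wz":0,"dx":0,"dy":0.15,"dz":0,"hand":1},{"wx":0,"wy":0,"wz":0,"dx":0,"dy":0.15,"dz":0,"hand":1},{"wx":0,"wy":0,"wz":0,"dx":0,"dy":0.15,"dz":0,"hand":1}]' |head -1;python3 st.py .4415 .395 .165
```

```text
clock: 17.8
t17.80 tcp [ 0.4259 -0.1712  0.0332] close-line deg 0.1 zaxis [ 0.004 -0.    -1.   ] open 0.252 F 12.9 cf [0.1 0.  1. ] q7 -0.99
clock: 18.22
t18.22 tcp [ 0.4682 -0.163   0.1704] close-line deg -0.1 zaxis [ 0.003 -0.001 -1.   ] open 0.253 F 13.2 cf [ 1.2 -0.  -0.8] q7 -0.51
need units [-0.107  2.232 -0.022] wz 0.001 wxy [0.    0.002 0.   ]
clock: 18.63
clock: 19.05
t19.05 tcp [0.4677 0.2028 0.1679] close-line deg 0.1 zaxis [ 0.003 -0.001 -1.   ] open 0.250 F 13.7 cf [0.6 0.1 0.2] q7 -1.19
need units [-0.105  0.769 -0.012] wz -0.001 wxy [0.    0.001 0.   ]
```

```bash
python3 -m jog '[{"wx":0,"wy":0,"wz":0,"dx":-0.02,"dy":0.15,"dz":0,"hand":1},{"wx":0,"wy":0,"wz":0,"dx":-0.02,"dy":0.15,"dz":0,"hand":1},{"wx":0,"wy":0,"wz":0,"dx":-0.02,"dy":0.15,"dz":0,"hand":1},{"wx":0,"wy":0,"wz":0,"dx":-0.02,"dy":0.15,"dz":0,"hand":1},{"wx":0,"wy":0,"wz":0,"dx":-0.02,"dy":0.12,"dz":0,"hand":1}]' |head -1
python3 -m jog '[{"wx":0,"wy":0,"wz":0,"dx":0,"dy":0.03,"dz":-0.06,"hand":1},{"wx":0,"wy":0,"wz":0,"dx":0,"dy":0,"dz":-0.1,"hand":1},{"wx":0,"wy":0,"wz":0,"dx":0,"dy":0,"dz":-0.1,"hand":1},{"wx":0,"wy":0,"wz":0,"dx":0,"dy":0,"dz":-0.1,"hand":1},{"wx":0,"wy":0,"wz":0,"dx":0,"dy":0,"dz":0,"hand":1}]' |head -1;python3 st.py .4415 .395 .0385
```

```text
clock: 19.47
clock: 19.88
t19.88 tcp [0.4414 0.3849 0.0733] close-line deg 0.1 zaxis [-0.002 -0.008 -1.   ] open 0.250 F 13.7 cf [-0.4 -0.8 -0.6] q7 -1.48
need units [ 0.001  0.04  -0.139] wz -0.001 wxy [ 0.004 -0.001  0.   ]
```

```bash
python3 -m jog '[{"wx":0.003,"wy":0,"wz":0,"dx":0,"dy":0.02,"dz":-0.04,"hand":1},{"wx":0,"wy":0,"wz":0,"dx":0,"dy":0.015,"dz":-0.05,"hand":1},{"wx":0,"wy":0,"wz":0,"dx":0,"dy":0,"dz":-0.03,"hand":1},{"wx":0,"wy":0,"wz":0,"dx":0,"dy":0,"dz":-0.01,"hand":1},{"wx":0,"wy":0,"wz":0,"dx":0,"dy":0,"dz":0,"hand":1}]' |head -1;python3 st.py .4415 .395 .0375
python3 -m jog '[{"wx":0,"wy":0,"wz":0,"dx":0,"dy":0,"dz":-0.008,"hand":1},{"wx":0,"wy":0,"wz":0,"dx":0,"dy":0,"dz":0,"hand":1}]' |head -1;python3 st.py .4415 .395 .0375
```

```text
clock: 20.3
t20.30 tcp [0.4432 0.3974 0.0453] close-line deg 0.1 zaxis [ 0.003  0.005 -1.   ] open 0.250 F 13.7 cf [-0.2 -0.  -1.8] q7 -1.52
need units [-0.007 -0.009 -0.031] wz -0.001 wxy [-0.003  0.002  0.   ]
clock: 20.47
t20.47 tcp [0.4436 0.3976 0.044 ] close-line deg 0.1 zaxis [ 0.004  0.006 -1.   ] open 0.252 F 13.7 cf [ 0.3 -0.2 -0.8] q7 -1.52
need units [-0.008 -0.011 -0.026] wz -0.001 wxy [-0.003  0.002  0.   ]
```

```bash
python3 -m jog '[{"wx":-0.002,"wy":0.002,"wz":0,"dx":-0.006,"dy":-0.008,"dz":-0.014,"hand":1},{"wx":0,"wy":0,"wz":0,"dx":0,"dy":0,"dz":0,"hand":1}]' |head -1;python3 st.py .4415 .395 .0375
python3 -m jog '[{"wx":0,"wy":0,"wz":0,"dx":0,"dy":0,"dz":-0.005,"hand":1},{"wx":0,"wy":0,"wz":0,"dx":0,"dy":0,"dz":0,"hand":1}]' |head -1;python3 st.py .4415 .395 .0375
python3 -m jog '[{"wx":0,"wy":0,"wz":0,"dx":0,"dy":0,"dz":-0.005,"hand":1},{"wx":0,"wy":0,"wz":0,"dx":0,"dy":0,"dz":0,"hand":1}]' |head -1;python3 st.py .4415 .395 .0375
```

```text
clock: 20.63
t20.63 tcp [0.4417 0.395  0.04  ] close-line deg 0.1 zaxis [-0.001  0.001 -1.   ] open 0.250 F 13.7 cf [ 0.1  0.4 -0.1] q7 -1.52
need units [-0.001  0.    -0.01 ] wz -0.001 wxy [-0.001 -0.001  0.   ]
clock: 20.8
t20.80 tcp [0.4418 0.3954 0.0388] close-line deg 0.1 zaxis [-0.001  0.002 -1.   ] open 0.252 F 13.7 cf [ 0.3 -0.6 -1.4] q7 -1.52
need units [-0.001 -0.002 -0.005] wz -0.001 wxy [-0.001 -0.     0.   ]
clock: 20.97
t20.97 tcp [0.4418 0.3955 0.0375] close-line deg 0.1 zaxis [-0.001  0.002 -1.   ] open 0.253 F 13.7 cf [-0.6  0.1 -1.4] q7 -1.52
need units [-0.001 -0.002 -0.   ] wz -0.001 wxy [-0.001 -0.     0.   ]
```

```bash
python3 -m jog '[{"wx":0,"wy":0,"wz":0,"dx":0,"dy":0,"dz":-0.004,"hand":1},{"wx":0,"wy":0,"wz":0,"dx":0,"dy":0,"dz":0,"hand":1}]' |head -1;python3 st.py .4415 .395 .0375
python3 -m jog '[{"wx":0,"wy":0,"wz":0,"dx":0,"dy":0,"dz":-0.004,"hand":1},{"wx":0,"wy":0,"wz":0,"dx":0,"dy":0,"dz":0,"hand":1}]' |head -1;python3 st.py .4415 .395 .0375
```

```text
clock: 21.13
t21.13 tcp [0.4418 0.3959 0.0371] close-line deg 0.1 zaxis [-0.     0.002 -1.   ] open 0.253 F 14.1 cf [ 0.2 -1.2  3. ] q7 -1.52
need units [-0.001 -0.004  0.002] wz -0.001 wxy [-0.001 -0.     0.   ]
clock: 21.3
t21.30 tcp [0.442  0.3962 0.0369] close-line deg 0.1 zaxis [ 0.     0.003 -1.   ] open 0.252 F 14.6 cf [-0.  -3.1  9.5] q7 -1.52
need units [-0.002 -0.005  0.002] wz -0.001 wxy [-0.001  0.     0.   ]
```

```bash
python3 -m jog '[{"wx":0,"wy":0,"wz":0,"dx":0,"dy":0,"dz":0.005,"hand":0.4},{"wx":0,"wy":0,"wz":0,"dx":0,"dy":0,"dz":0,"hand":0.4},{"wx":0,"wy":0,"wz":0,"dx":0,"dy":0,"dz":0,"hand":0.4},{"wx":0,"wy":0,"wz":0,"dx":0,"dy":0,"dz":0,"hand":0.3},{"wx":0,"wy":0,"wz":0,"dx":0,"dy":0,"dz":0.06,"hand":0.2}]' |head -1;python3 st.py
python3 -m jog '[{"wx":0,"wy":0,"wz":0,"dx":0,"dy":0,"dz":0.1,"hand":0},{"wx":0,"wy":0,"wz":0,"dx":0,"dy":0,"dz":0.13,"hand":0},{"wx":0,"wy":0,"wz":0,"dx":0,"dy":0,"dz":0.13,"hand":0},{"wx":0,"wy":0,"wz":0,"dx":0.02,"dy":-0.02,"dz":0.13,"hand":0},{"wx":0,"wy":0,"wz":0,"dx":0.02,"dy":-0.08,"dz":0,"hand":0}]' |head -1;python3 st.py .4324 .1765 .012
python3 -m jog '[{"wx":0,"wy":0,"wz":0,"dx":0,"dy":-0.12,"dz":0,"hand":0},{"wx":0,"wy":0,"wz":0,"dx":0,"dy":-0.15,"dz":0,"hand":0},{"wx":0,"wy":0,"wz":0,"dx":0,"dy":-0.15,"dz":0,"hand":0},{"wx":0,"wy":0,"wz":0,"dx":0,"dy":-0.15,"dz":0,"hand":0},{"wx":0,"wy":0,"wz":0,"dx":0,"dy":-0.12,"dz":0,"hand":0}]' |head -1;python3 st.py .4324 .1765 .012
python3 - <<'E'
from run2 import *
ims={c:r.snapshot(c) for c in("top","side")}
locate("queen_brass",{"side":ims["side"]},(.442,.395),.004)
cv2.imwrite("pics/s2.png",ims["side"][:,:,::-1])
E
```

```text
clock: 21.72
t21.72 tcp [0.4408 0.3939 0.0496] close-line deg 0.1 zaxis [-0.004 -0.002 -1.   ] open 0.604 F 0.0 cf [ 0.9  0.3 -0.3] q7 -1.51
clock: 22.13
t22.13 tcp [0.4527 0.3776 0.1808] close-line deg 0.3 zaxis [ 0.006  0.015 -1.   ] open 0.982 F 0.0 cf [0.5 1.1 0.5] q7 -1.34
need units [-0.081 -0.804 -0.675] wz -0.003 wxy [-0.007  0.003  0.   ]
clock: 22.55
t22.55 tcp [0.4514 0.1946 0.174 ] close-line deg 0.0 zaxis [-0.001 -0.    -1.   ] open 1.000 F 0.0 cf [ 1.8 -0.3 -0.5] q7 -1.20
need units [-0.076 -0.072 -0.648] wz -0.0 wxy [ 0.    -0.001  0.   ]
queen_brass [0.4358 0.4174] [  2.9  -2.6 -12.6   2.4]
```

View pics/s2.png

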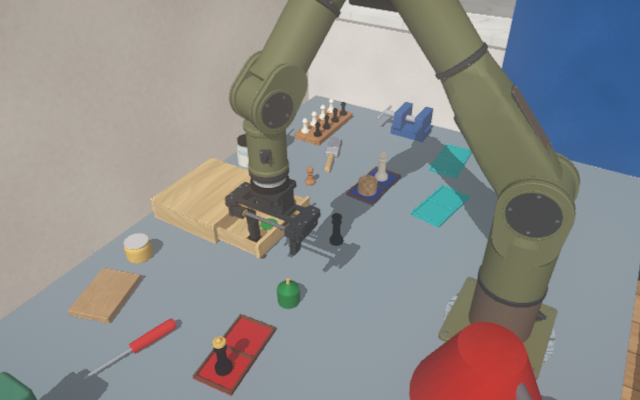

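The king (382,168) and cork (368,185) stand in the blue tray and the brass queen (222,360) stands in the red far pocket. The can is at (288,293) and the black queen at (336,230). Next, the oil can.

```bash
python3 -m jog '[{"wx":0,"wy":0,"wz":0,"dx":-0.04,"dy":-0.04,"dz":-0.04,"hand":0},{"wx":0,"wy":0,"wz":0,"dx":-0.03,"dy":-0.03,"dz":-0.06,"hand":0},{"wx":0,"wy":0,"wz":0,"dx":0,"dy":0,"dz":-0.08,"hand":0},{"wx":0,"wy":0,"wz":0,"dx":0,"dy":0,"dz":-0.08,"hand":0},{"wx":0,"wy":0,"wz":0,"dx":0,"dy":0,"dz":0,"hand":0}]' |head -1;python3 st.py .4324 .1765 .0125
python3 -m jog '[{"wx":0,"wy":0,"wz":0,"dx":0,"dy":0,"dz":-0.06,"hand":0},{"wx":0,"wy":0,"wz":0,"dx":0,"dy":0,"dz":-0.06,"hand":0},{"wx":0,"wy":0,"wz":0,"dx":0,"dy":0,"dz":-0.06,"hand":0},{"wx":0,"wy":0,"wz":0,"dx":0,"dy":0,"dz":0,"hand":0},{"wx":0,"wy":0,"wz":0,"dx":0,"dy":0,"dz":0,"hand":0}]' |head -1;python3 st.py .4324 .1765 .0125
python3 -c "
from plant import r
print(r.get_state()['q'].round(2))"
```

```text
clock: 23.07
t23.07 tcp [0.4329 0.1805 0.107 ] close-line deg 0.2 zaxis [-0.005  0.    -1.   ] open 1.004 F 0.0 cf [-0.2 -0.1  0. ] q7 -1.36
need units [-0.002 -0.016 -0.378] wz -0.001 wxy [-0.    -0.002  0.   ]
clock: 23.48
t23.48 tcp [0.4344 0.1813 0.0646] close-line deg 0.2 zaxis [-0.001  0.002 -1.   ] open 0.999 F 0.0 cf [-0.7 -0.5  0.1] q7 -1.48
need units [-0.008 -0.019 -0.209] wz -0.001 wxy [-0.001 -0.     0.   ]
[-0.25  0.84 -0.39  2.15  0.99  0.34 -1.48]
```

```bash
python3 -m jog '[{"wx":0,"wy":0,"wz":0,"dx":-0.006,"dy":-0.018,"dz":-0.04,"hand":0},{"wx":0,"wy":0,"wz":0,"dx":0,"dy":0,"dz":-0.06,"hand":0},{"wx":0,"wy":0,"wz":0,"dx":0,"dy":0,"dz":-0.06,"hand":0},{"wx":0,"wy":0,"wz":0,"dx":0,"dy":0,"dz":-0.04,"hand":0},{"wx":0,"wy":0,"wz":0,"dx":0,"dy":0,"dz":0,"hand":0}]' |head -1;python3 st.py .4324 .1765 .0125
```

```text
clock: 23.9
t23.90 tcp [0.433  0.1769 0.0141] close-line deg 0.2 zaxis [-0.     0.002 -1.   ] open 0.996 F 0.0 cf [ 0.4  0.2 -0.5] q7 -1.66
need units [-0.002 -0.001 -0.006] wz -0.002 wxy [-0.001 -0.     0.   ]
```

```bash
python3 -m jog '[{"wx":0,"wy":0,"wz":0,"dx":0,"dy":0,"dz":-0.004,"hand":1},{"wx":0,"wy":0,"wz":0,"dx":0,"dy":0,"dz":0,"hand":1},{"wx":0,"wy":0,"wz":0,"dx":0,"dy":0,"dz":0,"hand":1},{"wx":0,"wy":0,"wz":0,"dx":0,"dy":0,"dz":0,"hand":1},{"wx":0,"wy":0,"wz":0,"dx":0,"dy":0,"dz":0,"hand":1}]' 25|head -1;
python3 -m jog '[{"wx":0,"wy":0,"wz":0,"dx":0,"dy":0,"dz":0,"hand":1},{"wx":0,"wy":0,"wz":0,"dx":0,"dy":0,"dz":0,"hand":1}]' 25|head -1;python3 st.py
python3 -m jog '[{"wx":0,"wy":0,"wz":0,"dx":0,"dy":0,"dz":0.05,"hand":1},{"wx":0,"wy":0,"wz":0,"dx":0.01,"dy":0,"dz":0.08,"hand":1},{"wx":0,"wy":0,"wz":0,"dx":0.02,"dy":0.01,"dz":0.1,"hand":1},{"wx":0,"wy":0,"wz":0,"dx":0.02,"dy":0.05,"dz":0.1,"hand":1},{"wx":0,"wy":0,"wz":0,"dx":0.02,"dy":0.1,"dz":0,"hand":1}]' |head -1;python3 st.py .4505 .3095 .0175
```

```text
clock: 24.32
clock: 24.48
t24.48 tcp [0.433  0.176  0.0137] close-line deg 0.1 zaxis [-0.     0.002 -1.   ] open 0.583 F 25.0 cf [-0.2 -0.1  4.1] q7 -1.67
clock: 24.9
t24.90 tcp [0.4519 0.2129 0.099 ] close-line deg -0.2 zaxis [ 0.002  0.    -1.   ] open 0.586 F 25.0 cf [ 0.  -0.1 -1.4] q7 -1.38
need units [-0.005  0.386 -0.326] wz 0.002 wxy [-0.     0.001  0.   ]
```

```bash
python3 -m jog '[{"wx":0,"wy":0,"wz":0,"dx":0,"dy":0.13,"dz":0,"hand":1},{"wx":0,"wy":0,"wz":0,"dx":0,"dy":0.13,"dz":0,"hand":1},{"wx":0,"wy":0,"wz":0,"dx":-0.005,"dy":0.1,"dz":0,"hand":1},{"wx":0,"wy":0,"wz":0,"dx":0,"dy":0.02,"dz":-0.06,"hand":1},{"wx":0,"wy":0,"wz":0,"dx":0,"dy":0,"dz":-0.08,"hand":1}]' |head -1
python3 -m jog '[{"wx":0,"wy":0,"wz":0,"dx":0,"dy":0,"dz":-0.07,"hand":1},{"wx":0,"wy":0,"wz":0,"dx":0,"dy":0,"dz":-0.02,"hand":1},{"wx":0,"wy":0,"wz":0,"dx":0,"dy":0,"dz":0,"hand":1},{"wx":0,"wy":0,"wz":0,"dx":0,"dy":0,"dz":0,"hand":1}]' |head -1;python3 st.py .4505 .3095 .0175
```

```text
clock: 25.32
clock: 25.65
t25.65 tcp [0.4489 0.3104 0.0383] close-line deg 0.1 zaxis [-0.001  0.001 -1.   ] open 0.586 F 25.0 cf [ 0.5  0.5 -1.8] q7 -1.52
need units [ 0.006 -0.004 -0.083] wz -0.001 wxy [-0.001 -0.001  0.   ]
```

```bash
python3 -m jog '[{"wx":0,"wy":0,"wz":0,"dx":0.006,"dy":-0.003,"dz":-0.03,"hand":1},{"wx":0,"wy":0,"wz":0,"dx":0,"dy":0,"dz":-0.03,"hand":1},{"wx":0,"wy":0,"wz":0,"dx":0,"dy":0,"dz":-0.014,"hand":1},{"wx":0,"wy":0,"wz":0,"dx":0,"dy":0,"dz":0,"hand":1},{"wx":0,"wy":0,"wz":0,"dx":0,"dy":0,"dz":0,"hand":1}]' |head -1;python3 st.py .4505 .3095 .0175
python3 -m jog '[{"wx":0,"wy":0,"wz":0,"dx":0,"dy":0,"dz":-0.005,"hand":1},{"wx":0,"wy":0,"wz":0,"dx":0,"dy":0,"dz":0,"hand":1}]' |head -1;python3 st.py .4505 .3095 .0175
python3 -m jog '[{"wx":0,"wy":0,"wz":0,"dx":0,"dy":0,"dz":-0.005,"hand":1},{"wx":0,"wy":0,"wz":0,"dx":0,"dy":0,"dz":0,"hand":1}]' |head -1;python3 st.py .4505 .3095 .0175
```

```text
clock: 26.07
t26.07 tcp [0.4505 0.3102 0.0197] close-line deg 0.1 zaxis [-0.001  0.002 -1.   ] open 0.584 F 25.0 cf [-0.3 -0.1 -1.4] q7 -1.55
need units [ 0.    -0.003 -0.009] wz -0.001 wxy [-0.001 -0.     0.   ]
clock: 26.23
t26.23 tcp [0.4506 0.3104 0.0187] close-line deg 0.1 zaxis [-0.     0.002 -1.   ] open 0.587 F 25.0 cf [-0.9  0.8 -1.3] q7 -1.55
need units [-0.    -0.004 -0.005] wz -0.001 wxy [-0.001 -0.     0.   ]
clock: 26.4
t26.40 tcp [0.4507 0.3105 0.0178] close-line deg 0.1 zaxis [-0.     0.002 -1.   ] open 0.582 F 25.0 cf [-0.7 -0.1  1.9] q7 -1.55
need units [-0.001 -0.004 -0.001] wz -0.001 wxy [-0.001 -0.     0.   ]
```

```bash
python3 -m jog '[{"wx":0,"wy":0,"wz":0,"dx":0,"dy":0,"dz":-0.002,"hand":1},{"wx":0,"wy":0,"wz":0,"dx":0,"dy":0,"dz":0.002,"hand":0},{"wx":0,"wy":0,"wz":0,"dx":0,"dy":0,"dz":0,"hand":0},{"wx":0,"wy":0,"wz":0,"dx":0,"dy":0,"dz":0,"hand":0},{"wx":0,"wy":0,"wz":0,"dx":0,"dy":0,"dz":0.03,"hand":0}]' |head -1;python3 st.py
python3 -m jog '[{"wx":0,"wy":0,"wz":0,"dx":0,"dy":0,"dz":0.1,"hand":0},{"wx":0,"wy":0,"wz":0,"dx":0,"dy":0,"dz":0.13,"hand":0},{"wx":0,"wy":0,"wz":0,"dx":0,"dy":0,"dz":0.13,"hand":0},{"wx":0,"wy":0,"wz":0,"dx":0.03,"dy":-0.02,"dz":0.13,"hand":0},{"wx":0,"wy":0,"wz":0,"dx":0.03,"dy":-0.08,"dz":0.05,"hand":0}]' |head -1
python3 -m jog '[{"wx":0,"wy":0,"wz":0,"dx":0,"dy":-0.12,"dz":0,"hand":0},{"wx":0,"wy":0,"wz":0,"dx":0,"dy":-0.15,"dz":0,"hand":0},{"wx":0,"wy":0,"wz":0,"dx":0,"dy":-0.15,"dz":0,"hand":0},{"wx":0,"wy":0,"wz":0,"dx":0,"dy":-0.15,"dz":0,"hand":0},{"wx":0,"wy":0,"wz":0,"dx":0,"dy":-0.15,"dz":0,"hand":0}]' |head -1;python3 st.py .4405 -.0615 .15
python3 -m jog '[{"wx":0,"wy":0,"wz":0,"dx":0,"dy":-0.15,"dz":0,"hand":0},{"wx":0,"wy":0,"wz":0,"dx":0,"dy":-0.15,"dz":0,"hand":0},{"wx":0,"wy":0,"wz":0,"dx":0,"dy":-0.15,"dz":0,"hand":0},{"wx":0,"wy":0,"wz":0,"dx":0,"dy":-0.12,"dz":0,"hand":0},{"wx":0,"wy":0,"wz":0,"dx":0,"dy":-0.05,"dz":0,"hand":0}]' |head -1;python3 st.py .4405 -.0615 .034
```

```text
clock: 26.82
t26.82 tcp [0.45   0.3098 0.0241] close-line deg 0.1 zaxis [-0.002  0.    -1.   ] open 0.863 F 0.0 cf [-0.8 -0.3 -0. ] q7 -1.54
clock: 27.23
clock: 27.65
t27.65 tcp [0.4652 0.1036 0.1604] close-line deg 0.1 zaxis [-0.     0.002 -1.   ] open 1.003 F 0.0 cf [ 0.9  0.6 -0.1] q7 -1.09
need units [-0.099 -0.66  -0.042] wz -0.001 wxy [-0.001 -0.     0.   ]
clock: 28.07
t28.07 tcp [ 0.4644 -0.0554  0.1597] close-line deg -0.3 zaxis [-0.003 -0.002 -1.   ] open 1.004 F 0.0 cf [-1.   0.   0.8] q7 -0.79
need units [-0.096 -0.025 -0.503] wz 0.002 wxy [ 0.001 -0.001  0.   ]
```

```bash
python3 - <<'E'
from h import *
im=r.snapshot("side");hsv=cv2.cvtColor(im,cv2.COLOR_RGB2HSV);t=cv2.imread("pics/side0.png")[:,:,::-1]
for n,i in(("now",im),("start",t),("top0",cv2.imread("pics/top0.png")[:,:,::-1])):
    h=cv2.cvtColor(np.ascontiguousarray(i),cv2.COLOR_RGB2HSV)
    m=cv2.inRange(h,(40,90,25),(85,255,255)); k,l,s,c=cv2.connectedComponentsWithStats(m)
    cam="top" if n=="top0" else "side"
    for j in range(1,k):
        b=s[j]
        if b[4]>25: print(n,b.tolist(),np.round(unproj(cam,b[0]+b[2]/2-.5,b[1]+b[3]/2-.5,.014),4),np.round(unproj(cam,*c[j],.014),4))
E
python3 -m jog '[{"wx":0,"wy":0,"wz":0,"dx":-0.05,"dy":-0.015,"dz":0,"hand":0},{"wx":0,"wy":0,"wz":0,"dx":-0.046,"dy":-0.01,"dz":-0.03,"hand":0},{"wx":0,"wy":0,"wz":0,"dx":0,"dy":0,"dz":-0.06,"hand":0},{"wx":0,"wy":0,"wz":0,"dx":0,"dy":0,"dz":-0.06,"hand":0},{"wx":0,"wy":0,"wz":0,"dx":0,"dy":0,"dz":0,"hand":0}]' |head -1;python3 st.py .4405 -.0615 .034
```

```text
now [260, 218, 18, 12, 147] [ 0.6226 -0.0145  0.014 ] [ 0.6243 -0.0142  0.014 ]
now [232, 316, 26, 30, 583] [0.4567 0.306  0.014 ] [0.4561 0.3051 0.014 ]
now [0, 374, 30, 26, 533] [0.7525 0.6393 0.014 ] [0.7517 0.646  0.014 ]
start [260, 218, 18, 12, 147] [ 0.6226 -0.0145  0.014 ] [ 0.6243 -0.0142  0.014 ]
start [277, 281, 22, 28, 502] [0.4357 0.1733 0.014 ] [0.4353 0.1724 0.014 ]
start [0, 373, 30, 27, 549] [0.7535 0.6386 0.014 ] [0.7515 0.6457 0.014 ]
top0 [75, 138, 41, 28, 769] [0.6701 0.7593 0.014 ] [0.6731 0.7688 0.014 ]
top0 [297, 164, 13, 12, 121] [ 0.6226 -0.0165  0.014 ] [ 0.623  -0.0157  0.014 ]
top0 [240, 212, 15, 14, 162] [0.4345 0.1786 0.014 ] [0.4341 0.1783 0.014 ]
top0 [37, 239, 72, 43, 2499] [0.2715 0.7807 0.014 ] [0.2693 0.7872 0.014 ]
clock: 28.53
t28.53 tcp [ 0.4406 -0.055   0.1212] close-line deg 0.2 zaxis [-0.003  0.002 -1.   ] open 1.000 F 0.0 cf [ 0.4  0.  -0.6] q7 -0.93
need units [-0.    -0.026 -0.349] wz -0.002 wxy [-0.001 -0.002  0.   ]
```

```bash
python3 -m jog '[{"wx":0,"wy":0,"wz":0,"dx":0,"dy":-0.025,"dz":-0.03,"hand":0},{"wx":0,"wy":0,"wz":0,"dx":0,"dy":0,"dz":-0.06,"hand":0},{"wx":0,"wy":0,"wz":0,"dx":0,"dy":0,"dz":-0.06,"hand":0},{"wx":0,"wy":0,"wz":0,"dx":0,"dy":0,"dz":-0.06,"hand":0},{"wx":0,"wy":0,"wz":0,"dx":0,"dy":0,"dz":-0.06,"hand":0}]' |head -1;python3 st.py .4405 -.0615 .034
python3 -m jog '[{"wx":0,"wy":0,"wz":0,"dx":0,"dy":0,"dz":-0.03,"hand":0},{"wx":0,"wy":0,"wz":0,"dx":0,"dy":0,"dz":0,"hand":0},{"wx":0,"wy":0,"wz":0,"dx":0,"dy":0,"dz":0,"hand":0}]' |head -1;python3 st.py .4405 -.0615 .034
```

```text
clock: 28.95
t28.95 tcp [ 0.4424 -0.0622  0.0547] close-line deg 0.1 zaxis [ 0.001  0.002 -1.   ] open 1.004 F 0.0 cf [ 0.4  0.6 -0.3] q7 -1.17
need units [-0.008  0.003 -0.083] wz -0.001 wxy [-0.001  0.001  0.   ]
clock: 29.2
t29.20 tcp [ 0.4419 -0.062   0.0475] close-line deg 0.1 zaxis [-0.     0.002 -1.   ] open 1.000 F 0.0 cf [0.3 0.4 0.7] q7 -1.21
need units [-0.006  0.002 -0.054] wz -0.001 wxy [-0.001 -0.     0.   ]
```

```bash
python3 -m jog '[{"wx":0,"wy":0,"wz":0,"dx":-0.005,"dy":0,"dz":-0.025,"hand":0},{"wx":0,"wy":0,"wz":0,"dx":0,"dy":0,"dz":-0.026,"hand":0},{"wx":0,"wy":0,"wz":0,"dx":0,"dy":0,"dz":0,"hand":0.4},{"wx":0,"wy":0,"wz":0,"dx":0,"dy":0,"dz":0,"hand":0.6},{"wx":0,"wy":0,"wz":0,"dx":0,"dy":0,"dz":0,"hand":0.6}]' |head -1;python3 st.py .4405 -.0615 .034
```

```text
clock: 29.62
t29.62 tcp [ 0.4408 -0.0622  0.0353] close-line deg 0.1 zaxis [ 0.001  0.002 -1.   ] open 0.798 F 0.0 cf [-1.   0.4  0.4] q7 -1.31
need units [-0.001  0.003 -0.005] wz -0.001 wxy [-0.001  0.     0.   ]
```

```bash
python3 -m jog '[{"wx":0,"wy":0,"wz":0,"dx":0,"dy":0,"dz":0,"hand":1},{"wx":0,"wy":0,"wz":0,"dx":0,"dy":0,"dz":0,"hand":1},{"wx":0,"wy":0,"wz":0,"dx":0,"dy":0,"dz":0,"hand":1},{"wx":0,"wy":0,"wz":0,"dx":0,"dy":0,"dz":0,"hand":1},{"wx":0,"wy":0,"wz":0,"dx":0,"dy":0,"dz":0,"hand":1}]' 15|head -1
python3 -m jog '[{"wx":0,"wy":0,"wz":0,"dx":0,"dy":0,"dz":0,"hand":1},{"wx":0,"wy":0,"wz":0,"dx":0,"dy":0,"dz":0,"hand":1},{"wx":0,"wy":0,"wz":0,"dx":0,"dy":0,"dz":0,"hand":1},{"wx":0,"wy":0,"wz":0,"dx":0,"dy":0,"dz":0,"hand":1}]' 15|head -1;python3 st.py
python3 -m jog '[{"wx":0,"wy":0,"wz":0,"dx":0,"dy":0,"dz":0.06,"hand":1},{"wx":0,"wy":0,"wz":0,"dx":0,"dy":0,"dz":0.1,"hand":1},{"wx":0,"wy":0,"wz":0,"dx":0.03,"dy":0,"dz":0.13,"hand":1},{"wx":0,"wy":0,"wz":0,"dx":0.05,"dy":0,"dz":0.13,"hand":1},{"wx":0,"wy":0,"wz":0,"dx":0.08,"dy":0.03,"dz":0.06,"hand":1}]' |head -1;python3 st.py
python3 -m jog '[{"wx":0,"wy":0,"wz":0,"dx":0.12,"dy":0.04,"dz":0,"hand":1},{"wx":0,"wy":0,"wz":0,"dx":0.13,"dy":0.04,"dz":0,"hand":1},{"wx":0,"wy":0,"wz":0,"dx":0.13,"dy":0.04,"dz":0,"hand":1},{"wx":0,"wy":0,"wz":0,"dx":0.12,"dy":0.03,"dz":0,"hand":1},{"wx":0,"wy":0,"wz":0,"dx":0.06,"dy":0,"dz":0,"hand":1}]' |head -1;python3 st.py .6235 -.0152 .05
```

```text
clock: 30.03
clock: 30.37
t30.37 tcp [ 0.4405 -0.0622  0.0348] close-line deg 0.1 zaxis [-0.     0.002 -1.   ] open 0.264 F 12.5 cf [ 0.6 -0.5  2.7] q7 -1.32
clock: 30.78
t30.78 tcp [ 0.4791 -0.0563  0.1574] close-line deg -0.0 zaxis [-0.002  0.001 -1.   ] open 0.273 F 13.3 cf [ 0.7 -1.4 -0.9] q7 -0.76
clock: 31.2
t31.20 tcp [ 0.6235 -0.0147  0.1546] close-line deg 0.2 zaxis [ 0.002  0.005 -1.   ] open 0.269 F 13.3 cf [ 0.3 -0.  -1.5] q7 -0.64
need units [ 0.    -0.002 -0.419] wz -0.001 wxy [-0.002  0.001  0.   ]
```

```bash
python3 -m jog '[{"wx":0,"wy":0,"wz":0,"dx":0,"dy":0,"dz":-0.06,"hand":1},{"wx":0,"wy":0,"wz":0,"dx":0,"dy":0,"dz":-0.08,"hand":1},{"wx":0,"wy":0,"wz":0,"dx":0,"dy":0,"dz":-0.08,"hand":1},{"wx":0,"wy":0,"wz":0,"dx":0,"dy":0,"dz":-0.06,"hand":1},{"wx":0,"wy":0,"wz":0,"dx":0,"dy":0,"dz":0,"hand":1}]' |head -1;python3 st.py .6235 -.0152 .052
python3 - <<'E'
from h import *
for c,b in(("side",(190,150,350,280)),("top",(250,130,350,205))):
    im=r.snapshot(c);k=cv2.resize(im[b[1]:b[3],b[0]:b[2]],None,fx=4,fy=4)[:,:,::-1];cv2.imwrite(f"pics/d_{c}.png",k)
E
```

```text
clock: 31.62
t31.62 tcp [ 0.6177 -0.018   0.0811] close-line deg 0.1 zaxis [-0.007  0.001 -1.   ] open 0.267 F 13.3 cf [ 0.2 -0.3 -1.1] q7 -0.71
need units [ 0.023  0.011 -0.117] wz -0.001 wxy [-0.    -0.004  0.   ]
```

View pics/d_side.png

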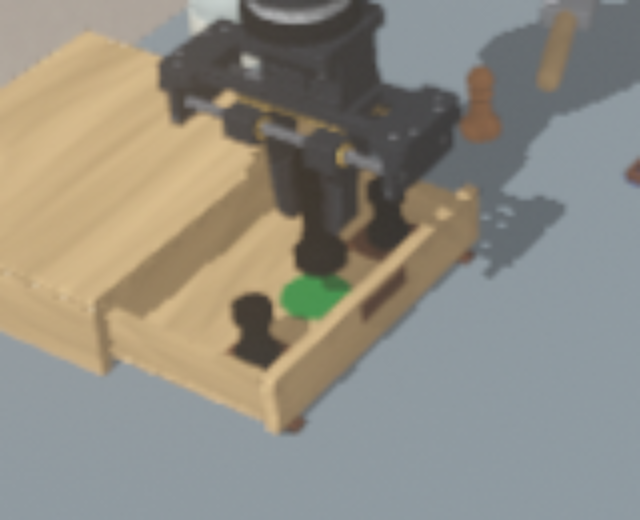

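The black queen hangs upright above the pad. Its base is at crop (320,250), the pad at (316,297), and the fingers clear the drawer front. I'll correct the sideways offset and lower it.

```bash
python3 -m jog '[{"wx":0,"wy":-0.004,"wz":0,"dx":0.022,"dy":0.011,"dz":-0.03,"hand":1},{"wx":0,"wy":0,"wz":0,"dx":0,"dy":0,"dz":-0.04,"hand":1},{"wx":0,"wy":0,"wz":0,"dx":0,"dy":0,"dz":-0.03,"hand":1},{"wx":0,"wy":0,"wz":0,"dx":0,"dy":0,"dz":-0.005,"hand":1},{"wx":0,"wy":0,"wz":0,"dx":0,"dy":0,"dz":0,"hand":1}]' |head -1;python3 st.py .6235 -.0152 .05
```

```text
clock: 32.13
t32.13 tcp [ 0.6252 -0.0147  0.0576] close-line deg 0.1 zaxis [ 0.006  0.002 -1.   ] open 0.265 F 13.3 cf [ 0.1  0.6 -1. ] q7 -0.74
need units [-0.007 -0.002 -0.03 ] wz -0.001 wxy [-0.001  0.003  0.   ]
```

```bash
python3 -m jog '[{"wx":0,"wy":0.003,"wz":0,"dx":-0.006,"dy":-0.002,"dz":-0.018,"hand":1},{"wx":0,"wy":0,"wz":0,"dx":0,"dy":0,"dz":0,"hand":1},{"wx":0,"wy":0,"wz":0,"dx":0,"dy":0,"dz":0,"hand":1}]' |head -1;python3 st.py .6235 -.0152 .05
python3 -m jog '[{"wx":0,"wy":0,"wz":0,"dx":0,"dy":0,"dz":-0.006,"hand":1},{"wx":0,"wy":0,"wz":0,"dx":0,"dy":0,"dz":0,"hand":1}]' |head -1;python3 st.py .6235 -.0152 .05
python3 -m jog '[{"wx":0,"wy":0,"wz":0,"dx":0,"dy":0,"dz":-0.004,"hand":1},{"wx":0,"wy":0,"wz":0,"dx":0,"dy":0,"dz":0,"hand":1}]' |head -1;python3 st.py .6235 -.0152 .05
```

```text
clock: 32.38
t32.38 tcp [ 0.6242 -0.0151  0.0538] close-line deg 0.1 zaxis [ 0.001  0.002 -1.   ] open 0.267 F 13.3 cf [-0.6  0.1 -0.1] q7 -0.74
need units [-0.003 -0.    -0.015] wz -0.001 wxy [-0.001  0.001  0.   ]
clock: 32.55
t32.55 tcp [ 0.6243 -0.015   0.0524] close-line deg 0.1 zaxis [ 0.001  0.002 -1.   ] open 0.266 F 13.3 cf [ 0.6  0.2 -0.8] q7 -0.74
need units [-0.003 -0.001 -0.01 ] wz -0.001 wxy [-0.001  0.001  0.   ]
clock: 32.72
t32.72 tcp [ 0.6243 -0.015   0.0513] close-line deg 0.1 zaxis [ 0.001  0.002 -1.   ] open 0.265 F 13.3 cf [-0.4  0.  -0.6] q7 -0.74
need units [-0.003 -0.001 -0.005] wz -0.001 wxy [-0.001  0.001  0.   ]
```

```bash
python3 -m jog '[{"wx":0,"wy":0,"wz":0,"dx":-0.002,"dy":0,"dz":-0.005,"hand":1},{"wx":0,"wy":0,"wz":0,"dx":0,"dy":0,"dz":0,"hand":1}]' |head -1;python3 st.py
python3 -m jog '[{"wx":0,"wy":0,"wz":0,"dx":0,"dy":0,"dz":-0.004,"hand":1},{"wx":0,"wy":0,"wz":0,"dx":0,"dy":0,"dz":0,"hand":1}]' |head -1;python3 st.py
```

```text
clock: 32.88
t32.88 tcp [ 0.6236 -0.015   0.0499] close-line deg 0.1 zaxis [ 0.001  0.002 -1.   ] open 0.270 F 13.3 cf [-0.1  0.5 -0.2] q7 -0.74
clock: 33.05
t33.05 tcp [ 0.6238 -0.015   0.049 ] close-line deg 0.1 zaxis [ 0.001  0.002 -1.   ] open 0.268 F 13.3 cf [ 0.3 -0.2 -0.2] q7 -0.74
```

```bash
python3 -m jog '[{"wx":0,"wy":0,"wz":0,"dx":0,"dy":0,"dz":-0.004,"hand":1},{"wx":0,"wy":0,"wz":0,"dx":0,"dy":0,"dz":0,"hand":1}]' |head -1;python3 st.py
python3 -m jog '[{"wx":0,"wy":0,"wz":0,"dx":0,"dy":0,"dz":-0.003,"hand":1},{"wx":0,"wy":0,"wz":0,"dx":0,"dy":0,"dz":0,"hand":1}]' |head -1;python3 st.py
```

```text
clock: 33.22
t33.22 tcp [ 0.6242 -0.015   0.0486] close-line deg 0.1 zaxis [ 0.002  0.002 -1.   ] open 0.264 F 12.5 cf [-1.3  0.   3.5] q7 -0.74
clock: 33.38
t33.38 tcp [ 0.6242 -0.015   0.048 ] close-line deg 0.1 zaxis [ 0.002  0.002 -1.   ] open 0.257 F 12.7 cf [ 0.1 -0.3  4.1] q7 -0.74
```

```bash
python3 -m jog '[{"wx":0,"wy":0,"wz":0,"dx":0,"dy":0,"dz":0.002,"hand":0.57},{"wx":0,"wy":0,"wz":0,"dx":0,"dy":0,"dz":0,"hand":0.57},{"wx":0,"wy":0,"wz":0,"dx":0,"dy":0,"dz":0,"hand":0.57},{"wx":0,"wy":0,"wz":0,"dx":0,"dy":0,"dz":0,"hand":0.57}]' |head -1;python3 st.py
python3 -m jog '[{"wx":0,"wy":0,"wz":0,"dx":0,"dy":0,"dz":0.03,"hand":0.57},{"wx":0,"wy":0,"wz":0,"dx":0,"dy":0,"dz":0.05,"hand":0.57},{"wx":0,"wy":0,"wz":0,"dx":0,"dy":0,"dz":0.08,"hand":0.57},{"wx":0,"wy":0,"wz":0,"dx":0,"dy":0,"dz":0.1,"hand":0.5},{"wx":0,"wy":0,"wz":0,"dx":0,"dy":0,"dz":0.1,"hand":0.4}]' |head -1;python3 st.py
```

```text
clock: 33.72
t33.72 tcp [ 0.6236 -0.015   0.0476] close-line deg 0.1 zaxis [ 0.001  0.002 -1.   ] open 0.426 F 0.0 cf [-0.2  0.4  0.8] q7 -0.74
clock: 34.13
t34.13 tcp [ 0.6236 -0.0148  0.1397] close-line deg 0.1 zaxis [ 0.001  0.002 -1.   ] open 0.552 F 0.0 cf [-0.1 -0.4  0.3] q7 -0.65
```

Now up and away to y ≈ -0.5, then check everything.

```bash
python3 -m jog '[{"wx":0,"wy":0,"wz":0,"dx":0,"dy":0,"dz":0.12,"hand":0.3},{"wx":0,"wy":0,"wz":0,"dx":0,"dy":0,"dz":0.12,"hand":0.3},{"wx":0,"wy":0,"wz":0,"dx":0,"dy":-0.05,"dz":0.08,"hand":0.3},{"wx":0,"wy":0,"wz":0,"dx":-0.05,"dy":-0.12,"dz":0,"hand":0.3},{"wx":0,"wy":0,"wz":0,"dx":-0.07,"dy":-0.15,"dz":0,"hand":0.3}]' |head -1
python3 -m jog '[{"wx":0,"wy":0,"wz":-0.03,"dx":-0.08,"dy":-0.14,"dz":0,"hand":0.3},{"wx":0,"wy":0,"wz":-0.03,"dx":-0.08,"dy":-0.14,"dz":0,"hand":0.3},{"wx":0,"wy":0,"wz":-0.03,"dx":-0.08,"dy":-0.14,"dz":0,"hand":0.3},{"wx":0,"wy":0,"wz":-0.03,"dx":-0.08,"dy":-0.14,"dz":0,"hand":0.3},{"wx":0,"wy":0,"wz":-0.03,"dx":-0.08,"dy":-0.14,"dz":0,"hand":0.3}]' |head -1
python3 -m jog '[{"wx":0,"wy":0,"wz":-0.03,"dx":-0.08,"dy":-0.14,"dz":0,"hand":0.3},{"wx":0,"wy":0,"wz":-0.03,"dx":-0.08,"dy":-0.14,"dz":0,"hand":0.3},{"wx":0,"wy":0,"wz":-0.03,"dx":-0.08,"dy":-0.14,"dz":0,"hand":0.3},{"wx":0,"wy":0,"wz":-0.03,"dx":-0.08,"dy":-0.14,"dz":0,"hand":0.3},{"wx":0,"wy":0,"wz":-0.03,"dx":-0.08,"dy":-0.14,"dz":0,"hand":0.3}]' |head -1
python3 -m jog '[{"wx":0,"wy":0,"wz":-0.03,"dx":-0.06,"dy":-0.14,"dz":0,"hand":0.3},{"wx":0,"wy":0,"wz":-0.03,"dx":-0.03,"dy":-0.14,"dz":0,"hand":0.3},{"wx":0,"wy":0,"wz":0,"dx":0,"dy":-0.1,"dz":0,"hand":0.3},{"wx":0,"wy":0,"wz":0,"dx":0,"dy":0,"dz":0,"hand":0.3}]' |head -1;python3 st.py
python3 - <<'E'
from run2 import *
ims={c:r.snapshot(c) for c in("top","side")}
for n,x,z in(("king",(.4645,-.383),.004),("cork",(.47,-.298),.004),("queen_brass",(.442,.3955),.004),("can",(.4507,.3105),.004),("queen_black",(.6235,-.015),.014),("pawn",(.643,-.255),0)): locate(n,ims,x,z)
cv2.imwrite("pics/ft.png",cv2.resize(ims["top"][130:260,165:425],None,fx=3,fy=3,interpolation=2)[:,:,::-1])
cv2.imwrite("pics/fs.png",cv2.resize(ims["side"][150:400,170:420],None,fx=2.4,fy=2.4,interpolation=2)[:,:,::-1])
E
```

```text
clock: 34.55
clock: 34.97
clock: 35.38
clock: 35.72
t35.72 tcp [ 0.3683 -0.5466  0.2186] close-line deg -41.7 zaxis [ 0.003 -0.004 -1.   ] open 0.699 F 0.0 cf [-0.4  0.2 -0.4] q7 -0.24
king [ 0.4674 -0.3834] [-1.1 -0.8 -0.1  0.4  7.   0.1 -0.4 -8.6]
cork [ 0.4724 -0.3022] [-0.4 -1.1  0.7  0.9  0.2  0.1 -0.2  0.2]
queen_brass [0.4186 0.4029] [ -2.7  11.5 -10.2  -1.   15.1  -4.4  -1.1  -0.2]
can [0.441  0.3324] [  1.8   5.3 -11.3  -3.7   5.   -1.7 -10.8   1.3]
queen_black [ 0.6025 -0.0197] [  0.7   4.9   1.3   6.3 -14.1 -12.5  -1.   19.9]
pawn [ 0.643  -0.2556] [-0.5  0.4  0.3  0.3 -0.4 -0.8 -0.1 -0.1]
```

View pics/ft.png

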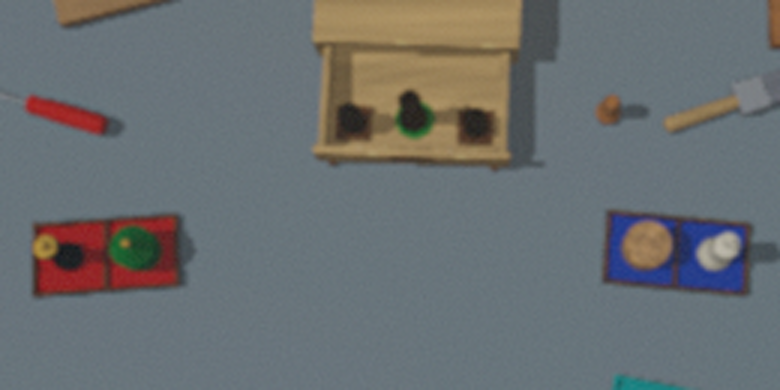

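View pics/fs.png

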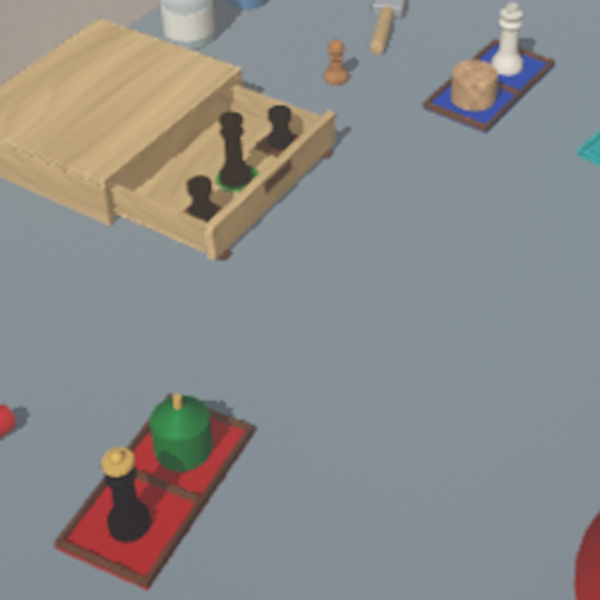

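Run:
```python
from h import *
for n,x,y,z in(("brass",.442,.3955,.004),("black",.6235,-.015,.014),("king",.4665,-.384,.004)):
    for c,o,k in(("top",(165,130),3),("side",(170,150),2.4)):
        print(n,c,"foot",np.round((proj(c,(x,y,z))-o+.5)*k),"crown",np.round((proj(c,(x,y,z+.085))-o+.5)*k))
```

```text
brass top foot [ 70. 257.] crown [ 44. 247.]
brass side foot [129. 523.] crown [117. 457.]
black top foot [414. 119.] crown [411. 100.]
black side foot [237. 177.] crown [232. 116.]
king top foot [713. 254.] crown [728. 243.]
king side foot [506.  67.] crown [511.   9.]
```

All the predicted upright positions match the pictures: every piece stands upright in its place, and the pawn has not moved.

```bash
python3 -c "
from plant import r
print(r.finish_job())"
```

```text
the job is handed in; nothing more can be done
None
```

I handed the job in after about 36 s of robot time: all five pieces stand upright in their places in the final pictures, and the pawn has not moved, but no verdict came back.

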